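# Tighten the pine tiers' cam locks

### The job

Swing the folded hook on the pine panel fully out and hang every lantern from the top tier on it by its bail. With the lanterns hanging safely there, use the blade key to turn both cam locks on the top tier clockwise until they are fully home (never turn them with the fingers). Then stand the key back in its stand, stand the lanterns upright on the top board again, clear of the locks, and fold the empty hook flat against its panel, leaving the other ornaments as they are.

Things in the scene. Friction and masses are not known exactly. Their poses are not given: they have to be found in the camera images.
- tiers: three stacked pale pine trays, one fixed piece: 240 mm along its x axis, 340 mm along y, flat top 108 mm above the table. Origin: centre of the underside on the table; +x points away from the robot at yaw 0
- cam0 (a joint): cam lock 0: joint value 0 = undone, grows turning clockwise seen from above, 1.571 rad = its hard end stop, seated (starts 0 to 0.5). Stiff: needs about 0.12 N m and stays where left
- cam1 (a joint): cam lock 1: joint value 0 = undone, grows turning clockwise seen from above, 1.571 rad = its hard end stop, seated (starts 0 to 0.5). Stiff: needs about 0.12 N m and stays where left
- drum0: slotted steel drum of cam lock 0, on the top board at x = -85, y = -120 mm in the tiers' frame; turns with its joint. Origin on its vertical axis at board level. About 36 mm across, top 13 mm above the origin; one straight slot 8 mm wide, 10 mm deep (floor 3 mm above the origin) right across through the axis, open at both ends, along the drum's own x axis
- drum1: slotted steel drum of cam lock 1, on the top board at x = -85, y = +120 mm in the tiers' frame; turns with its joint. Origin on its vertical axis at board level. About 36 mm across, top 13 mm above the origin; one straight slot 8 mm wide, 10 mm deep (floor 3 mm above the origin) right across through the axis, open at both ends, along the drum's own x axis
- panel: upright fixed pine panel 250 mm wide (its y axis), 20 mm thick, 235 mm high, at the robot's left; the hook is on its face at the panel's -x side (that face looks roughly to world -y). Origin: centre of the underside on the table, z up
- hook (a joint): swing-out hook, vertical hinge 45 mm off the middle of the panel, at -100 mm on the panel's y axis: 0 = folded flat along the panel, 1.571 rad = hard end stop, sticking straight out. Grows anticlockwise seen from above. Friction about 0.15 N m holds it anywhere
- peg: the hook's arm: round steel bar 10 mm thick, 200 mm long along its own +y axis. Origin: on the hinge axis, at the bar's centre line, 205 mm above the table; z up. Turns with the hook
- hook_tip (a point): top of the hook's upturned end: a round upright pin 10 mm thick at the free end of the arm, 32 mm above the bar's centre line; can be pinched from above. Nothing at the hinge stands higher than the arm
- lantern0: candle lantern, 110-230 g, may be absent: steel foot 48 mm across, amber glass, cap top at z = 72 mm, over it a rigid wire bail with a dark wooden grip bar 34 mm long (x), 12 mm thick (y), z = 129 to 145 mm. Origin: centre of underside, z up. The bail's opening (z = 72 to 129 mm, 38 mm wide) faces along y: a hook passes through it along y and the bar rests on it
- lantern1: candle lantern, 110-230 g, may be absent: steel foot 48 mm across, amber glass, cap top at z = 72 mm, over it a rigid wire bail with a dark wooden grip bar 34 mm long (x), 12 mm thick (y), z = 129 to 145 mm. Origin: centre of underside, z up. The bail's opening (z = 72 to 129 mm, 38 mm wide) faces along y: a hook passes through it along y and the bar rests on it
- lantern2: candle lantern, 110-230 g, may be absent: steel foot 48 mm across, amber glass, cap top at z = 72 mm, over it a rigid wire bail with a dark wooden grip bar 34 mm long (x), 12 mm thick (y), z = 129 to 145 mm. Origin: centre of underside, z up. The bail's opening (z = 72 to 129 mm, 38 mm wide) faces along y: a hook passes through it along y and the bar rests on it
- key: blade key standing blade down in its stand: pine handle 18 mm thick (its x axis), 44 mm wide (y), 50 mm tall; below it a shank 8 mm thick and a flat steel blade 24 mm wide (y), 4 mm thick (x), whose edge is 34 mm below the handle. About 70 g. Origin: centre of the handle's underside, z up
- stand: fixed dark wooden stand 56 x 76 mm, 50 mm high, with a pocket 14 mm (its x) by 30 mm (its y), 42 mm deep, in the middle of its top; the key's handle rests on its top, blade in the pocket. Origin: centre of the underside
- elephant: white ceramic elephant about 95 mm long, 65 mm tall, at the back of the top tier (bystander). Origin: centre of the underside
- drill: yellow toy drill lying on the table (bystander), 160 x 135 mm. Origin under its motor housing
- ring0: larger wooden ring, 72 mm across, flat on the table (bystander)
- ring1: smaller wooden ring, 56 mm across, flat on the table (bystander)
- bell: steel bicycle bell, 58 mm across, 38 mm tall, on the table (bystander)
- cone: orange plastic cone, 68 mm across, 85 mm tall, on the table (bystander)
Not all that is in view belongs to the job. What is shaped like the lantern2 but turquoise is not meant. Leave any blue look-alike of the key alone.

How it is judged:
By the outcome, as a careful person would: the job done as asked, in the order asked, and still so for the second after the job is handed in, with the robot touching nothing.
Of lantern0, lantern1, lantern2 only 1 to 3 are there at a start; the rules pass over those that are not, and their reading is None.
At some moment in a run one of lantern0, lantern1, lantern2 may be knocked a few centimetres aside while the robot is not near it.
It also fails if it takes over 210 s, if anything falls off the work surface, if the arm or the gripper's body presses on something with over 40 N, if the wrist force passes 120 N, or if a joint passes its speed limit or range.

### The arm

A 7-joint arm with a two-finger parallel gripper is mounted at the origin on the work surface. World frame = base frame: x ahead of the robot, y to its left, z up, the work surface at z = 0. Lengths are in m, angles in rad, forces in N, time in s.
With the tool pointing down it reaches from about 0.425 to 0.925 m from the base axis. Payload 6.8 kg.
Tool frame: the origin (TCP) lies midway between the tips of the shut fingers; the grasp point (between the pads) lies 19 mm behind it; z points along the fingers, y is the direction in which the jaws open and shut (so a half turn about z gives the same grasp; the last joint's range is limited). The gripper opens to 85 mm and grips with 20 to 120 N. Pads are 22 mm wide; open, the fingers measure 114 mm over their backs; the gripper's body (76 mm by 85 mm) begins 54 mm behind the grasp point. The pads swing forward as they close: fully open they stand 13 mm farther back than shut.
Start: joints at [1.078, 0.477, 0.022, 1.555, -0.011, 1.109, -0.083], TCP at [0.253, -0.626, 0.209] pointing down, gripper open.
Joint ranges: [-2.96, 2.96], [-0.34, 2.1], [-1.41, 1.46], [0.24, 2.44], [-1.37, 4.51], [0.17, 1.92], [-2.96, 2.96]. Speed limits (rad/s): [2.39, 2.39, 3.14, 3.14, 3.14, 3.14, 3.14].

### API

Orientations are given as a unit quaternion [w, x, y, z].
In Python, from station import bot, vision gives the robot as it stands.
- The arm moves only by the tool move_arm, never from a script. Its argument "increments" is text: rows parted by semicolons, each of 7 numbers parted by spaces: the opening, from 0 (shut) to 1 (fully open), then the shift along the world's x, y, z in mm, then the turn, a rotation vector about the world's x, y, z in rad. In form: grip x y z rx ry rz; .... A call has exactly 8 rows; each row shifts and turns the commanded pose from where the row before left it; what a row does not reach is not made up. A row lasts 1/8 s, in which the tool goes at most 62.5 mm and 10.7 degrees, less where a joint would pass 70% of its speed; a pose out of reach is approached as far as the arm can. A call with a gripper value outside its range is refused whole. The fingers move at their own pace and stop on an object; "newtons" is the grip in N (left out, the last holds). Time passes only in rows, so rows that do not move let the fingers close, or fill a call up. It gives the time, the measured TCP pose, the force and the opening at its end, in the units of the state.
- bot.get_obs(): the state, without advancing time (a new reading comes with each control period).
- vision.read_camera(name): name is "scene" or "top" or "wrist"; returns (picture, depth): 420x560x3 uint8, red, green, blue; 420x560 float32, m along the optical axis (not along the pixel's ray), 0 where there is no reading.
- vision.calibration(name): a dict with "fx", "fy", "cx", "cy" (pixels), "R" (3x3) and "t" (3): a world point X has camera coordinates R X + t; the wrist camera has in their place "hand_eye" (4x4, takes a point from camera to tool coordinates, whose origin is the TCP and whose axes are the flange's). Camera axes: x right, y down, z forward; pixel columns grow to the right and rows downward; lengths in m; the calibration is good to about 2 mm. A picture is of the moment at which its call begins: read the wrist's pose just before it. calibration takes no time and is no camera call.
- bot.hand_in(): hands the job in, once; it reports no verdict.
The state is a dict: "t": time; "q": joint angles; "joint_vel": joint speeds; "joint_torque": joint torques, N m; "eef_pos": TCP position; "tool_rot": TCP orientation; "contact_force": force on the tool from outside, world axes, zero at the start; "torque": the same for the moment, N m; "gripper_width": opening from 0.0 (shut) to 1.0 (fully open).
Only numpy, scipy, OpenCV 4.12 (cv2) and the standard library are available. Lean on these libraries where they do the work, as an engineer would, in place of code of your own. Each camera call takes 0.05 s, during which the arm holds its last target.

## Working session

There is one attempt and no reset: what is moved stays moved. The work goes in short steps, Python scripts to look and compute and a tool call to move; the robot and the scene stay as the last step left them, time stands still between calls to the robot, and variables do not carry over. Pictures are saved under pics/ and viewed, and the job is handed in when it is done.

Besides the shell and the picture viewer there is one more tool, called by a JSON object that holds its "api" and its "payload". move_arm: Moves the arm, as the interface text tells. Its arguments: {"type":"object","properties":{"increments":{"type":"string"},"newtons":{"type":"number"}},"required":["increments"]}

```bash
ls; mkdir -p pics
cat > h.py <<'E'
import numpy as np, cv2, sys
from station import bot, vision
def snap(n,f):
    im,d=vision.read_camera(n); cv2.imwrite('pics/'+f+'.png',im[:,:,::-1]); np.savez('pics/'+f+'.npz',im=im,d=d); return im,d
E
python3 - <<'E'
from h import *
o=bot.get_obs(); print(o)
for n in ['scene','top','wrist']:
    snap(n,n+'0'); print(n,vision.calibration(n))
E
```

```text
pics
{'t': 0.0, 'q': array([ 1.0779183 ,  0.47777385,  0.02232173,  1.55647554, -0.01148401,
        1.10930637, -0.08311874]), 'joint_vel': array([-0.00141291,  0.00047059,  0.00083659,  0.00082135,  0.00063953,
       -0.00080369,  0.00088338]), 'joint_torque': array([-9.08745028e-05, -5.96458590e+01,  1.60747737e+00, -2.81204313e+01,
        1.22833857e-02,  9.49329376e-03,  3.92941018e-06]), 'eef_pos': array([ 0.25310842, -0.62504967,  0.20783285]), 'tool_rot': array([-8.84325759e-04,  9.81547372e-01,  1.91216932e-01, -2.44664098e-04]), 'contact_force': array([ 0.16113677, -0.39800719, -0.00191522]), 'torque': array([-0.05073407,  0.00613702,  0.00188779]), 'gripper_width': 0.999172034311711}
scene {'fx': 452.63216475457364, 'fy': 452.63216475457364, 'cx': 276.15759945268394, 'cy': 206.60688972827322, 'R': array([[ 0.72432297,  0.68925465,  0.01686014],
       [ 0.49246685, -0.50009891, -0.71230434],
       [-0.48252734,  0.52424146, -0.7016682 ]]), 't': array([-0.39175887, -0.16021895,  1.41845322])}
top {'fx': 463.8515713843049, 'fy': 463.8515713843049, 'cx': 270.15933181305184, 'cy': 211.33599191803197, 'R': array([[-0.01494852, -0.99984029,  0.00979435],
       [-0.99651303,  0.01409318, -0.08223848],
       [ 0.08208731, -0.01098954, -0.99656455]]), 't': array([-0.01691435,  0.57216132,  1.44959677])}
wrist {'fx': 318.65473437979665, 'fy': 318.65473437979665, 'cx': 279.0897036422678, 'cy': 211.1432945719986, 'hand_eye': array([[-7.02558077e-04, -9.46357332e-01, -3.23121194e-01,
         8.30415348e-02],
       [ 9.99999543e-01, -4.55399893e-04, -8.40510415e-04,
        -8.61029891e-04],
       [ 6.48273837e-04, -3.23121636e-01,  9.46357220e-01,
        -1.64789280e-01],
       [ 0.00000000e+00,  0.00000000e+00,  0.00000000e+00,
         1.00000000e+00]])}
```

View pics/scene0.png

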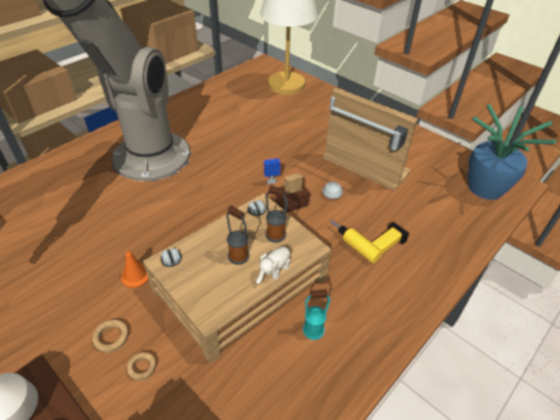

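View pics/top0.png

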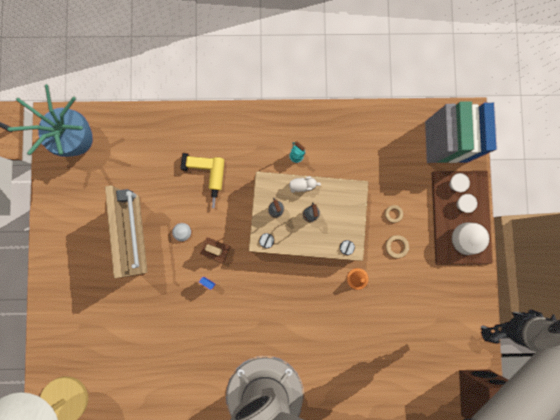

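View pics/wrist0.png

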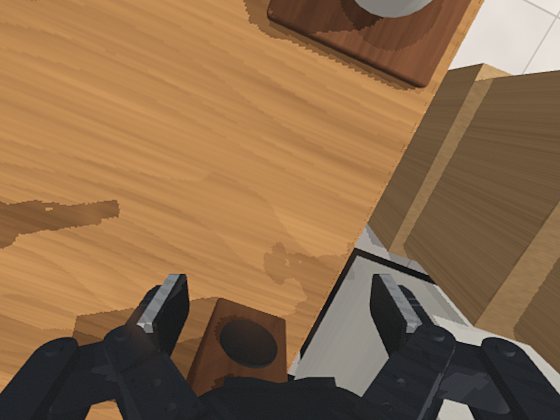

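The top view shows the tiers at (308,215), lanterns at (276,208) and (311,212), drums at (266,240) and (347,247), the stand and key at (215,250), and the panel at (125,232). The folded hook's pin is at (123,195). Only two lanterns are present. I'll measure them next.

```bash
cat >> h.py <<'E'
def px2w(n,u,v,dep):
    c=vision.calibration(n); u=np.asarray(u,float);v=np.asarray(v,float);dep=np.asarray(dep,float)
    p=np.stack([(u-c['cx'])/c['fx']*dep,(v-c['cy'])/c['fy']*dep,dep],-1)
    return (p-c['t'])@c['R']
def ray(n,u,v,z):
    c=vision.calibration(n); d=np.array([(u-c['cx'])/c['fx'],(v-c['cy'])/c['fy'],1.])@c['R']; o=-c['t']@c['R']
    return o+d*(z-o[2])/d[2]
def cloud(n,d):
    v,u=np.mgrid[:420,:560]; return px2w(n,u,v,d)
def w2px(n,X):
    c=vision.calibration(n); p=c['R']@np.asarray(X)+c['t']; return c['fx']*p[0]/p[2]+c['cx'],c['fy']*p[1]/p[2]+c['cy']
E
python3 - <<'E'
from h import *
T=np.load('pics/top0.npz');S=np.load('pics/scene0.npz')
t=cv2.resize(T['im'][150:300,90:410],None,fx=2.5,fy=2.5,interpolation=cv2.INTER_CUBIC); cv2.imwrite('pics/topc.png',t[:,:,::-1])
t=cv2.resize(S['im'][150:300,140:340],None,fx=4,fy=4,interpolation=cv2.INTER_CUBIC); cv2.imwrite('pics/scc.png',t[:,:,::-1])
W=cloud('top',T['d'])
# tier top
m=(abs(W[...,2]-.108)<.006)&(T['d']>0); m[:, :240]=0; m[:,380:]=0
n,l,st,c=cv2.connectedComponentsWithStats(m.astype(np.uint8)); i=1+np.argmax(st[1:,4]); P=W[l==i]
r=cv2.minAreaRect((P[:,:2]*1000).astype(np.float32)); print('tiers',r,np.median(P[:,2]))
# panel top
m=(abs(W[...,2]-.235)<.008)&(T['d']>0); m[:, 170:]=0; m[:,:90]=0;m[:180]=0;m[290:]=0
P=W[m]; r=cv2.minAreaRect((P[:,:2]*1000).astype(np.float32)); print('panel',r,np.median(P[:,2]),len(P))
# stand top
for z in (.05,.1):
  m=(abs(W[...,2]-z)<.006)&(T['d']>0); m[:, 240:]=0; m[:,195:]&=True; m[:,:195]=0;m[:230]=0;m[275:]=0
  P=W[m]; r=cv2.minAreaRect((P[:,:2]*1000).astype(np.float32)); print('stand/key',z,r,np.median(P[:,2]),len(P))
for nm,sl in dict(l0=(slice(180,225),slice(262,290)),l1=(slice(185,228),slice(296,324))).items():
  w=W[sl]; 
  for z0,z1 in ((.165,.19),(.225,.26)):
    mm=(w[...,2]>z0)&(w[...,2]<z1); P=w[mm]
    if len(P): print(nm,z0,len(P),P.mean(0),P.min(0),P.max(0))
E
```

```text
tiers ((550.7805786132812, -140.7884979248047), (340.3622131347656, 240.0885467529297), 84.28559112548828) 0.10719611582230623
panel ((509.4925537109375, 383.8174133300781), (250.18304443359375, 60.6219367980957), 7.344396591186523) 0.23398579857470164 748
stand/key 0.05 ((453.3040771484375, 149.26516723632812), (76.47175598144531, 55.98031997680664), 68.31322479248047) 0.04907641809451755 321
stand/key 0.1 ((453.49151611328125, 148.7003173828125), (43.21626663208008, 17.617935180664062), 67.85076904296875) 0.09948989498456563 86
l0 0.165 128 [ 0.56761389 -0.03938642  0.17279942] [ 0.54903691 -0.06359644  0.16526078] [ 0.58922837 -0.02032009  0.18703374]
l0 0.225 67 [ 0.56889039 -0.04103603  0.24905626] [ 0.54739179 -0.04979214  0.22727514] [ 0.59103927 -0.03079764  0.2553472 ]
l1 0.165 135 [ 0.55948056 -0.13810192  0.17283242] [ 0.53316446 -0.16385012  0.16520501] [ 0.63535096 -0.09935101  0.18925468]
l1 0.225 72 [ 0.55421403 -0.14318921  0.24919665] [ 0.53195554 -0.15111577  0.22677675] [ 0.57916065 -0.13576679  0.25875676]
```

View pics/topc.png

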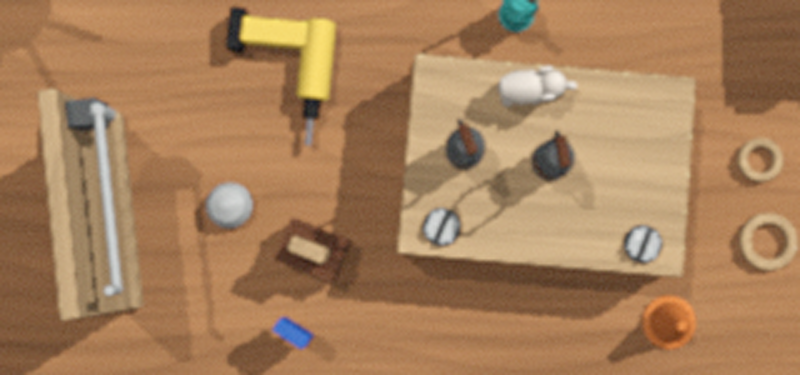

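View pics/scc.png

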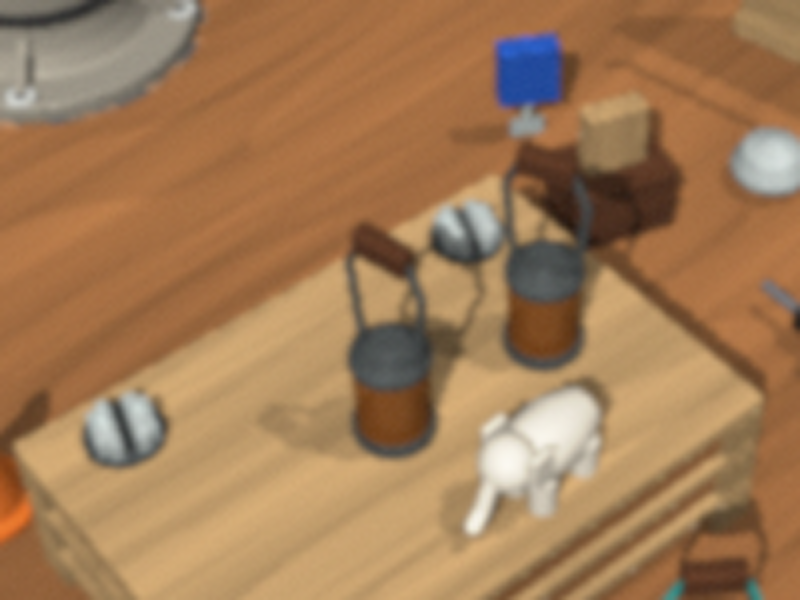

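Run:
```python
from h import *
T=np.load('pics/top0.npz');S=np.load('pics/scene0.npz')
for n,D,box in (('top',T,(100,150,180,285)),('scene',S,(315,425,80,190))):
  W=cloud(n,D['d']); u0,u1,v0,v1=box
  m=np.zeros((420,560),bool); m[v0:v1,u0:u1]=1; m&=D['d']>0
  for z in (.235,):
    mm=m&(abs(W[...,2]-z)<.006)
    k,l,st,c=cv2.connectedComponentsWithStats(mm.astype(np.uint8))
    for i in range(1,k):
      if st[i,4]>15:
        P=W[l==i]; print(n,'panel',st[i],cv2.minAreaRect((P[:,:2]*1000).astype(np.float32)),np.median(P[:,2]))
  # bar: z .195-.215, grey colour
  im=D['im'].astype(int); sat=im.max(-1)-im.min(-1)
  mm=m&(W[...,2]>.185)&(W[...,2]<.222)&(sat<40); P=W[mm]
  print(n,'bar',len(P), cv2.minAreaRect((P[:,:2]*1000).astype(np.float32)))
  b=m&(W[...,2]>.2)&(W[...,2]<.222)&(sat<30)&(im.min(-1)>110); P=W[b]
  c=P.mean(0); U=np.linalg.svd(P[:,:2]-c[:2])[2][0]; print('barline',len(P),c,U,((P[:,:2]-c[:2])@U).min(),((P[:,:2]-c[:2])@U).max())
  mm=m&(W[...,2]>.224)&(sat<30); print(n,'pin',mm.sum(),W[mm].mean(0),W[mm].max(0))
# upright pic
t=cv2.resize(T['im'][180:290,95:155],None,fx=5,fy=5,interpolation=cv2.INTER_CUBIC)
s=cv2.resize(S['im'][80:190,315:425],None,fx=5,fy=5,interpolation=cv2.INTER_CUBIC)
cv2.imwrite('pics/pan.png',np.hstack([t[:550],s[:550,:]])[:,:800,::-1])
# slots
W=cloud('top',T['d'])
for nm,(cx,cy) in dict(d1=(.4782,-.0129),d0=(.4542,-.2517)).items():
  u,v=w2px('top',(cx,cy,.121)); print(nm,u,v)
  u,v=int(round(u)),int(round(v)); print(T['im'][v-10:v+11,u-10:u+11].min(-1))
```

```text
top panel [106 186  17  92 704] ((507.13848876953125, 402.0334777832031), (250.04693603515625, 21.982532501220703), 6.486491680145264) 0.2340469794733928
top bar 435 ((509.2906799316406, 372.73907470703125), (232.6175994873047, 43.9561767578125), 6.010555744171143)
barline 300 [0.52213495 0.3578796  0.2083307 ] [-0.99224662 -0.12428453] -0.101110341735337 0.11195672448344407
top pin 17 [0.41294083 0.34512658 0.23353582] [0.41758649 0.35101975 0.24029359]
scene panel [332  88  86  36 530] ((512.985595703125, 402.473388671875), (249.10618591308594, 27.16312026977539), 6.569336891174316) 0.2346043141943449
scene bar 501 ((515.77490234375, 374.0071105957031), (229.87037658691406, 48.45142364501953), 6.084207057952881)
barline 312 [0.52449384 0.35705705 0.20804546] [0.99363601 0.11263874] -0.1114584692671678 0.10067786660110921
scene pin 21 [0.41893528 0.3457708  0.23174711] [0.42382326 0.35135651 0.23739366]
d1 266.77650564555375 240.3167517135696
[[111 126 129 132 129 128 127 130 135 131 130 125 127 125 118 106 101 108
  127 128 134]
 [124 129 131 125 127 131 131 126 127 128 122 129 127
[... 2937 characters left out ...]
3 120 171 199 194 151  90 115 171 203 210 200 181 140 123 137
  143 145 144]
 [100  85  78 103 152 189 175 118  95 144 190 202 202 194 175 131 128 139
  141 140 139]
 [103  91  86  85 121 140 132  91 114 169 198 198 191 183 164 134 133 141
  140 140 143]
 [100  95  96  87  86  87  76  77 122 170 187 174 155 158 140 135 142 142
  141 141 143]
 [111 104 109 101 100  85  76  69  83 117 137 134 120 128 132 135 143 142
  140 139 141]
 [127 128 128 127 112  94  86  88  87  86 102 121 129 128 133 138 140 138
  135 140 136]
 [134 135 135 130 124 113 117 126 119 119 125 129 133 135 136 129 132 132
  132 136 136]
 [126 130 132 132 131 132 132 136 134 132 133 136 132 135 127 130 132 135
  134 132 132]]
```

View pics/pan.png

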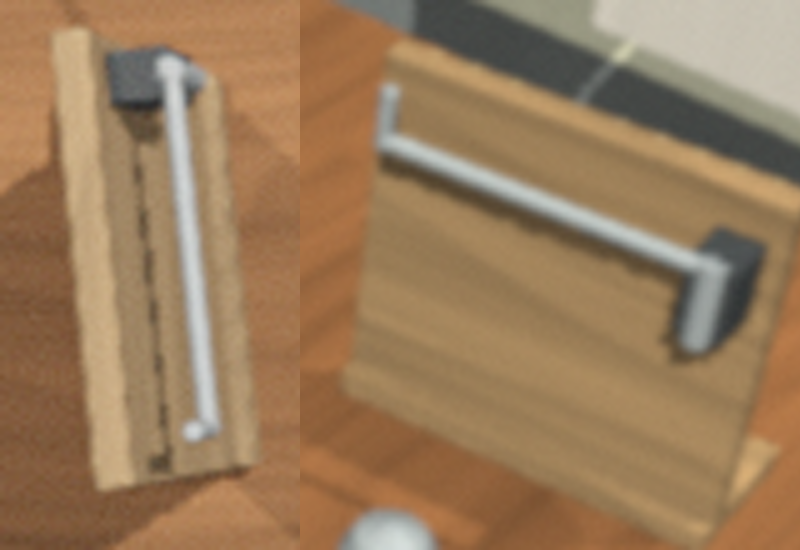

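Panel centre is (0.509, 0.402). The hinge comes out at about (0.6135, 0.3686), and the folded pin at (0.416, 0.346) in both views. The tiers are at (0.551, -0.141) with yaw -5.7°. I'm moving toward the pin.

{"api": "move_arm", "payload": {"increments": "0.3 32 36 20 0 0 -0.034; 0.3 36 42 20 0 0 -0.034; 0.3 36 42 20 0 0 -0.034; 0.3 36 42 20 0 0 -0.034; 0.3 36 42 20 0 0 -0.034; 0.3 36 42 20 0 0 -0.034; 0.3 36 42 20 0 0 -0.034; 0.3 36 42 10 0 0 -0.034", "newtons": 30}}

```text
t: 1.15
eef_pos: [0.5385, -0.2943, 0.36]
tool_rot: [0.0, 0.998, 0.056, 0.001]
contact_force: [0.2, -0.1, -0.3]
gripper_width: 0.305
```

Run:
```python
from h import *
T=np.load('pics/top0.npz');S=np.load('pics/scene0.npz')
for n,D in (('top',T),('scene',S)):
  W=cloud(n,D['d']); m=(W[...,2]>.238)&(W[...,2]<.262)&(D['d']>0)&(W[...,0]>.5)&(W[...,0]<.65)&(W[...,1]<.02)&(W[...,1]>-.25)
  k,l,st,c=cv2.connectedComponentsWithStats(m.astype(np.uint8))
  for i in range(1,k):
    if st[i,4]>10: P=W[l==i]; print(n,st[i,4],P.mean(0),cv2.minAreaRect((P[:,:2]*1000).astype(np.float32)))
```

```text
top 60 [ 0.56948485 -0.04086848  0.25085233] ((569.797119140625, -41.055721282958984), (38.48189926147461, 11.85706901550293), 19.52195930480957)
top 64 [ 0.55456047 -0.14316686  0.2511768 ] ((554.1876220703125, -143.45965576171875), (35.946388244628906, 12.102356910705566), 8.685951232910156)
scene 141 [ 0.57675561 -0.04216113  0.24914473] ((576.5003662109375, -39.836158752441406), (36.27446746826172, 13.320326805114746), 17.893402099609375)
scene 147 [ 0.56240873 -0.14464742  0.2493273 ] ((561.8246459960938, -142.9770050048828), (37.82362365722656, 12.754749298095703), 6.982622146606445)
```

{"api": "move_arm", "payload": {"increments": "0.3 -8 50 0 0 0 0; 0.3 -10 60 0 0 0 0; 0.3 -10 60 0 0 0 0; 0.3 -12 60 0 0 0 0; 0.3 -12 60 0 0 0 0; 0.3 -12 60 0 0 0 0; 0.3 -12 60 0 0 0 0; 0.3 -12 60 -10 0 0 0"}}

```text
t: 2.15
eef_pos: [0.449, 0.1762, 0.3493]
tool_rot: [-0.0, 0.998, 0.056, 0.001]
contact_force: [0.2, -0.2, -0.8]
gripper_width: 0.3
```

{"api": "move_arm", "payload": {"increments": "0.3 -10 60 0 0 0 0; 0.3 -10 60 -20 0 0 0; 0.3 -10 45 -20 0 0 0; 0.3 -4 5 0 0 0 0; 0.3 0 0 0 0 0 0; 0.3 0 0 0 0 0 0; 0.3 0 0 0 0 0 0; 0.3 0 0 0 0 0 0"}}

```text
t: 3.15
eef_pos: [0.4162, 0.3422, 0.3096]
tool_rot: [0.0, 0.998, 0.056, 0.0]
contact_force: [0.1, -0.1, -0.4]
gripper_width: 0.301
```

```bash
cat >> h.py <<'E'
def wpose(o=None):
    from scipy.spatial.transform import Rotation as R
    o=o or bot.get_obs(); q=o['tool_rot']; Rm=R.from_quat([q[1],q[2],q[3],q[0]]).as_matrix()
    T=np.eye(4);T[:3,:3]=Rm;T[:3,3]=o['eef_pos']; return T@vision.calibration('wrist')['hand_eye']
def wcloud(d,T):
    c=vision.calibration('wrist'); v,u=np.mgrid[:420,:560]
    p=np.stack([(u-c['cx'])/c['fx']*d,(v-c['cy'])/c['fy']*d,d],-1); return p@T[:3,:3].T+T[:3,3]
def wsnap(f):
    T=wpose(); im,d=snap('wrist',f); np.savez('pics/'+f+'.npz',im=im,d=d,T=T); return im,wcloud(d,T),T,d
E
python3 - <<'E'
from h import *
o=bot.get_obs(); print(o['eef_pos'],o['t'],o['q'])
im,W,T,d=wsnap('w1')
m=(d>0)&(W[...,2]>.222)&(W[...,2]<.245)&(abs(W[...,0]-.416)<.03)&(abs(W[...,1]-.346)<.03)
print(m.sum(),W[m].mean(0),W[m].max(0)); v,u=np.nonzero(m); print(u.mean(),v.mean())
E
```

```text
[0.41618105 0.34219431 0.30961476] 3.15 [-0.28258111  0.22281287 -0.61350101  1.71870917  0.13535064  1.24207414
 -2.3877992 ]
175 [0.41577827 0.34748811 0.23398495] [0.41962488 0.35221339 0.23812538]
273.66285714285715 211.83428571428573
```

View pics/w1.png

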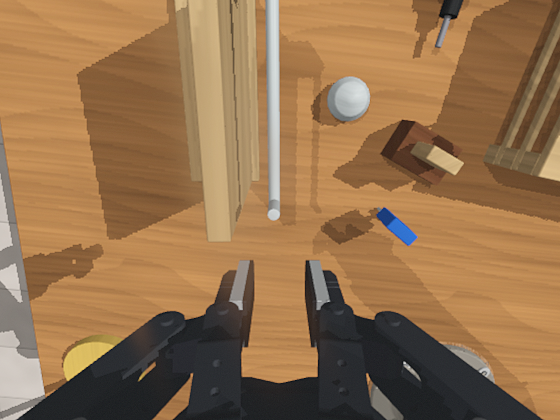

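The wrist view shows the pin at pixel (273,213), which is world (0.416, 0.347), matching the earlier figure. I'm lowering and pinching.

{"api": "move_arm", "payload": {"increments": "0.3 0 5 -20 0 0 0; 0.3 0 0 -30 0 0 0; 0.3 0 0 -25 0 0 0; 0.3 0 0 -12 0 0 0; 0 0 0 0 0 0 0; 0 0 0 0 0 0 0; 0 0 0 0 0 0 0; 0 0 0 0 0 0 0", "newtons": 30}}

```text
t: 4.2
eef_pos: [0.4159, 0.3481, 0.2229]
tool_rot: [-0.0, 0.998, 0.056, 0.0]
contact_force: [0.1, 0.3, -0.7]
gripper_width: 0.0
```

Run:
```python
import numpy as np
h=np.array([613.5,368.6]); p0=np.array([415.5,347.]); v=p0-h; print(np.linalg.norm(v),np.degrees(np.arctan2(v[1],v[0])))
prev=p0
for k in range(1,21):
  a=np.radians(4.6*k); R=np.array([[np.cos(a),-np.sin(a)],[np.sin(a),np.cos(a)]]); p=h+R@v; print(k,np.round(p-prev,1),np.round(p)); prev=p
```

```text
199.17469718817196 -173.77417093557423
1 [  2.4 -15.8] [418. 331.]
2 [  3.6 -15.6] [422. 316.]
3 [  4.9 -15.2] [426. 300.]
4 [  6.1 -14.8] [432. 286.]
5 [  7.2 -14.3] [440. 271.]
6 [  8.4 -13.6] [448. 258.]
7 [  9.4 -12.9] [457. 245.]
8 [ 10.4 -12.1] [468. 233.]
9 [ 11.4 -11.2] [479. 221.]
10 [ 12.2 -10.3] [491. 211.]
11 [13.  -9.3] [505. 202.]
12 [13.7 -8.2] [518. 194.]
13 [14.3 -7.1] [533. 187.]
14 [14.9 -5.9] [547. 181.]
15 [15.3 -4.7] [563. 176.]
16 [15.6 -3.5] [578. 173.]
17 [15.8 -2.2] [594. 170.]
18 [16.  -0.9] [610. 169.]
19 [16.   0.4] [626. 170.]
20 [15.9  1.7] [642. 171.]
```

Run:
```python
from h import *
print(bot.get_obs()['gripper_width'])
im,W,T,d=wsnap('w2'); im2,_=snap('scene','s2')
a=cv2.resize(im[150:420,100:460],None,fx=1.1,fy=1.1); b=cv2.resize(im2[60:180,300:430],(400,297)); cv2.imwrite('pics/w2c.png',np.hstack([cv2.resize(a,(396,297)),b])[:,:,::-1])
```

```text
0.00039594369271977244
```

View pics/w2c.png

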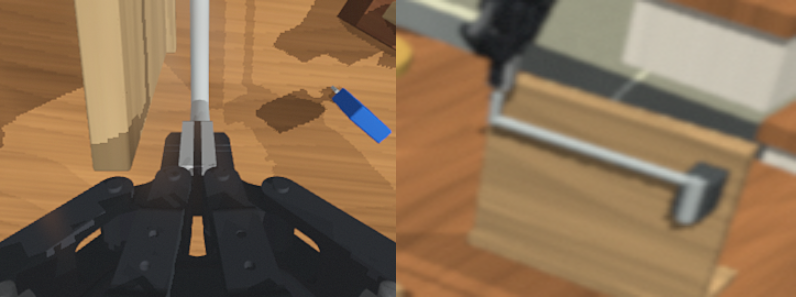

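Run:
```python
from h import *
D=np.load('pics/w2.npz'); W=wcloud(D['d'],D['T']); im=D['im']
t=cv2.resize(im[180:350,200:360],None,fx=3.5,fy=3.5,interpolation=cv2.INTER_CUBIC); cv2.imwrite('pics/w2d.png',t[:,:,::-1])
for v in range(190,335,6):
  print(v,np.round(W[v,278:284:2]*1000).astype(int).tolist())
S=np.load('pics/s2.npz'); Ws=cloud('scene',S['d'])
m=(Ws[...,2]>.218)&(Ws[...,2]<.24)&(abs(Ws[...,0]-.416)<.04)&(Ws[...,1]<.36)&(Ws[...,1]>.32); print(m.sum(),Ws[m].mean(0),Ws[m].min(0),Ws[m].max(0))
```

```text
190 [[450, 354, 210], [451, 353, 211], [451, 351, 210]]
196 [[447, 353, 209], [447, 352, 210], [447, 351, 210]]
202 [[443, 353, 210], [444, 352, 212], [444, 351, 210]]
208 [[439, 352, 209], [440, 351, 209], [440, 350, 210]]
214 [[435, 352, 209], [436, 351, 210], [436, 350, 209]]
220 [[432, 352, 211], [432, 350, 210], [432, 349, 209]]
226 [[428, 351, 210], [428, 350, 210], [429, 349, 211]]
232 [[424, 351, 210], [425, 350, 210], [425, 348, 212]]
238 [[420, 350, 210], [421, 349, 210], [421, 348, 210]]
244 [[419, 350, 215], [419, 349, 215], [419, 348, 215]]
250 [[418, 350, 222], [419, 349, 224], [420, 348, 224]]
256 [[419, 350, 230], [418, 349, 229], [419, 348, 231]]
262 [[426, 351, 251], [426, 350, 252], [427, 349, 252]]
268 [[426, 351, 257], [426, 350, 258], [427, 349, 257]]
274 [[427, 351, 263], [426, 350, 262], [426, 349, 263]]
280 [[498, 358, 388], [426, 350, 267], [426, 349, 267]]
286 [[426, 351, 272], [426, 350, 272], [427, 349, 273]]
292 [[426, 351, 276], [426, 350, 276], [426, 349, 277]]
298 [[426, 351, 281], [427, 350, 282], [426, 349, 281]]
304 [[425, 350, 283], [425, 350, 283], [425, 349, 283]]
310 [[422, 350, 283], [422, 349, 283], [422, 349, 282]]
316 [[419, 350, 283], [418, 349, 282], [420, 348, 283]]
322 [[417, 350, 284], [416, 349, 282], [416, 348, 283]]
328 [[414, 349, 283], [413, 348, 282], [413, 348, 282]]
334 [[411, 349, 283], [411, 348, 283], [410, 347, 282]]
29 [0.41882605 0.34579381 0.22919989] [0.41357935 0.34088165 0.21886453] [0.4238846  0.35112756 0.23977951]
```

View pics/w2d.png

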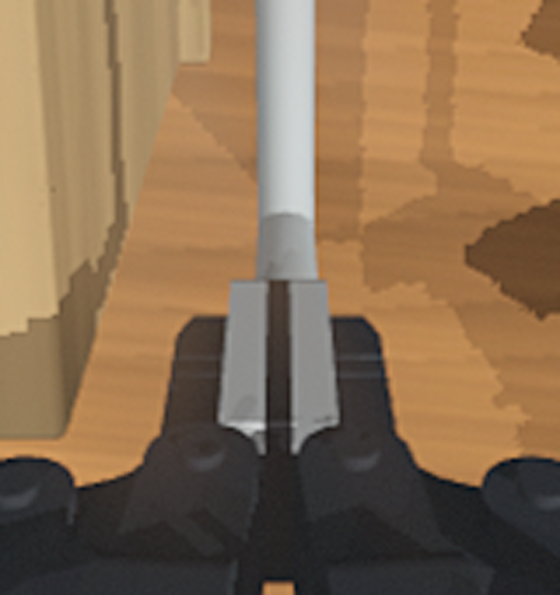

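The fingers closed above the pin: depth puts the pad tips near z = 0.249 and the pin top at 0.237. I'll open slightly, go 20 mm lower with the bar straddled, and pinch again.

{"api": "move_arm", "payload": {"increments": "0.3 0 0 0 0 0 0; 0.3 0 0 0 0 0 0; 0.3 0 -1 -10 0 0 0; 0.3 0 0 -10 0 0 0; 0 0 0 0 0 0 0; 0 0 0 0 0 0 0; 0 0 0 0 0 0 0; 0 0 0 0 0 0 0", "newtons": 30}}

```text
t: 5.3
eef_pos: [0.415, 0.3462, 0.2012]
tool_rot: [0.001, 0.998, 0.056, -0.001]
contact_force: [0.8, 1.9, -13.6]
gripper_width: 0.098
```

Run:
```python
from h import *
print(bot.get_obs()['gripper_width'])
im,W,T,d=wsnap('w3')
cv2.imwrite('pics/w3c.png',cv2.resize(im[180:350,200:360],None,fx=3.5,fy=3.5,interpolation=cv2.INTER_CUBIC)[:,:,::-1])
for v in range(232,300,4): print(v,np.round(W[v,270:290:4]*1000).astype(int).tolist())
```

```text
0.09797854894455087
232 [[344, 350, 0], [432, 352, 209], [432, 350, 209], [433, 348, 209], [433, 345, 209]]
236 [[339, 350, 1], [429, 352, 208], [430, 349, 210], [431, 347, 210], [430, 345, 208]]
240 [[333, 349, 0], [428, 351, 209], [427, 349, 209], [428, 347, 211], [428, 345, 208]]
244 [[328, 349, 0], [425, 351, 209], [425, 349, 209], [426, 347, 210], [426, 345, 210]]
248 [[322, 348, -1], [422, 351, 209], [423, 349, 210], [424, 347, 210], [423, 344, 208]]
252 [[317, 348, 0], [420, 351, 208], [421, 348, 209], [421, 346, 210], [420, 344, 207]]
256 [[311, 347, 0], [418, 350, 209], [419, 348, 211], [420, 346, 212], [418, 344, 208]]
260 [[424, 353, 227], [418, 350, 215], [419, 348, 216], [419, 346, 215], [418, 344, 212]]
264 [[425, 353, 231], [418, 350, 218], [420, 348, 221], [419, 346, 220], [419, 344, 218]]
268 [[425, 353, 236], [418, 350, 223], [419, 348, 224], [419, 346, 224], [418, 344, 222]]
272 [[425, 352, 239], [419, 350, 228], [419, 348, 228], [419, 346, 228], [418, 344, 226]]
276 [[425, 352, 243], [418, 350, 231], [419, 348, 232], [419, 346, 232], [419, 344, 230]]
280 [[425, 352, 246], [419, 350, 235], [420, 348, 236], [419, 346, 235], [419, 344, 234]]
284 [[424, 352, 248], [417, 350, 236], [418, 348, 237], [418, 346, 236], [418, 344, 237]]
288 [[422, 352, 248], [415, 350, 236], [415, 348, 236], [416, 346, 237], [417, 344, 238]]
292 [[420, 352, 247], [413, 349, 237], [414, 348, 237], [414, 346, 237], [414, 344, 237]]
296 [[419, 352, 249], [411, 349, 237], [411, 347, 237], [412, 345, 237], [412, 344, 237]]
```

View pics/w3c.png

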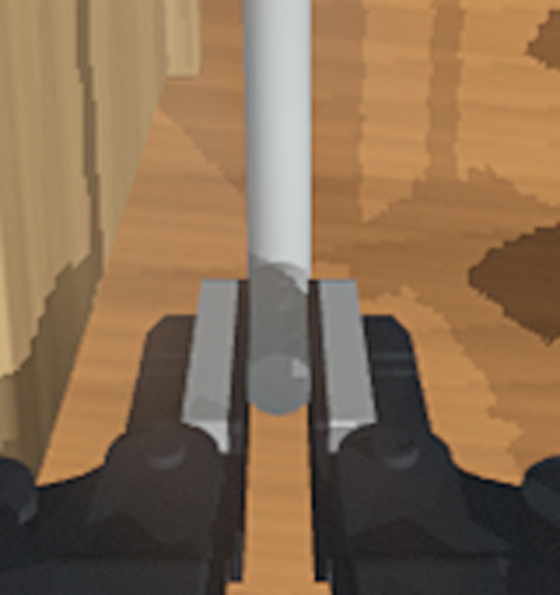

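Now it grips: the pin is between the pads with opening 0.098. I'm swinging it along the arc.

{"api": "move_arm", "payload": {"increments": "0 2.4 -15.8 1 0 0 0; 0 3.6 -15.6 1 0 0 0; 0 4.9 -15.2 0 0 0 0; 0 6.1 -14.8 0 0 0 0; 0 7.2 -14.3 0 0 0 0; 0 8.4 -13.6 0 0 0 0; 0 9.4 -12.9 0 0 0 0; 0 10.4 -12.1 0 0 0 0"}}

```text
t: 6.35
eef_pos: [0.468, 0.2317, 0.2033]
tool_rot: [-0.0, 0.998, 0.056, -0.0]
contact_force: [4.5, 6.4, -24.7]
gripper_width: 0.093
```

{"api": "move_arm", "payload": {"increments": "0 11.4 -11.2 0 0 0 0; 0 12.2 -10.3 0 0 0 0; 0 13 -9.3 0 0 0 0; 0 13.7 -8.2 0 0 0 0; 0 14.3 -7.1 0 0 0 0; 0 14.9 -5.9 0 0 0 0; 0 15.3 -4.7 0 0 0 0; 0 15.6 -3.5 0 0 0 0"}}

```text
t: 7.35
eef_pos: [0.5792, 0.1724, 0.2042]
tool_rot: [-0.0, 0.998, 0.056, -0.0]
contact_force: [-0.5, 5.8, -18.4]
gripper_width: 0.093
```

{"api": "move_arm", "payload": {"increments": "0 15.8 -2.2 0 0 0 0; 0 16 -0.9 0 0 0 0; 0 12 0 0 0 0 0; 0 5 0 0 0 0 0; 0 5 0.5 0 0 0 0; 0 0 0 0 0 0 0; 0 0 0 0 0 0 0; 0 0 0 0 0 0 0"}}

```text
t: 8.35
eef_pos: [0.633, 0.1709, 0.2045]
tool_rot: [-0.001, 0.998, 0.057, 0.0]
contact_force: [0.0, 5.5, -16.1]
gripper_width: 0.093
```

{"api": "move_arm", "payload": {"increments": "0 3 0.3 0 0 0 0; 0 3 0.3 0 0 0 0; 0 3 0.3 0 0 0 0; 0 0 0 0 0 0 0; 0 0 0 0 0 0 0; 0 0 0 0 0 0 0; 0 0 0 0 0 0 0; 0 0 0 0 0 0 0"}}

```text
t: 9.35
eef_pos: [0.6351, 0.1711, 0.2041]
tool_rot: [0.001, 0.998, 0.057, -0.006]
contact_force: [-21.5, 0.8, -2.4]
gripper_width: 0.09
```

{"api": "move_arm", "payload": {"increments": "0 -6 0 0 0 0 0; 0 0 0 0 0 0 0; 0.35 0 0 0 0 0 0; 0.35 0 0 0 0 0 0; 0.35 0 0 20 0 0 0; 0.35 0 0 50 0 0 0; 0.35 -10 -40 50 0 0 0; 0.35 -10 -50 40 0 0 0"}}

```text
t: 10.35
eef_pos: [0.6165, 0.0843, 0.3659]
tool_rot: [-0.0, 0.998, 0.058, 0.003]
contact_force: [1.3, -0.3, 0.1]
gripper_width: 0.352
```

Run:
```python
from h import *
im,W,T,d=wsnap('w4')
m=(d>0)&(W[...,2]>.222)&(W[...,2]<.245)&(abs(W[...,0]-.635)<.03)&(abs(W[...,1]-.170)<.03)
if m.any(): print('pin w',m.sum(),W[m].mean(0),W[m].max(0))
im,d=snap('top','t4'); W=cloud('top',d)
m=(d>0)&(W[...,2]>.2)&(W[...,2]<.218)&(W[...,0]>.58)&(W[...,0]<.66)&(W[...,1]<.36)&(W[...,1]>.15); P=W[m];c=P.mean(0);U=np.linalg.svd(P[:,:2]-c[:2])[2][0];print('bar',c,U,np.degrees(np.arctan2(U[1],U[0])))
m=(d>0)&(W[...,2]>.222)&(W[...,2]<.245)&(abs(W[...,0]-.635)<.03)&(abs(W[...,1]-.170)<.03); print('pin top',W[m].mean(0))
m=(W[...,2]>.238)&(W[...,2]<.262)&(d>0)&(W[...,0]>.5)&(W[...,0]<.65)&(W[...,1]<.02)&(W[...,1]>-.25)
k,l,st,c=cv2.connectedComponentsWithStats(m.astype(np.uint8))
for i in range(1,k):
    if st[i,4]>10: P=W[l==i]; print('bars',st[i,4],P.mean(0),cv2.minAreaRect((P[:,:2]*1000).astype(np.float32)))
```

```text
pin w 130 [0.63670722 0.17065093 0.23425321] [0.6408376  0.17625911 0.23849312]
bar [0.62159206 0.27334726 0.20777012] [ 0.11179967 -0.99373077] -83.58093086598993
pin top [nan nan nan]
bars 61 [ 0.56880015 -0.04103855  0.25105359] ((568.935546875, -41.14726257324219), (37.6679801940918, 11.723649978637695), 18.909236907958984)
bars 66 [ 0.55414969 -0.14315923  0.25079646] ((553.3265380859375, -143.63320922851562), (38.66477966308594, 11.855642318725586), 7.369997024536133)<stdin>:7: RuntimeWarning: Mean of empty slice.
  ret = um.true_divide(
```

View pics/w4.png

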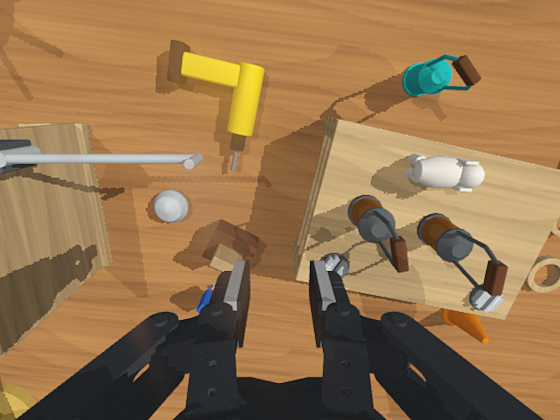

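View pics/t4.png

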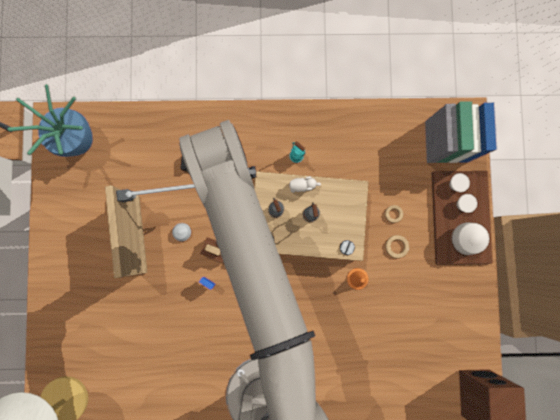

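{"api": "move_arm", "payload": {"increments": "0.35 -12 -32 0 0 0 0.054; 0.35 -12 -32 -10 0 0 0.054; 0.35 -12 -32 -20 0 0 0.054; 0.35 -12 -29 -20 0 0 0.054; 0.35 0 0 0 0 0 0; 0.35 0 0 0 0 0 0; 0.35 0 0 0 0 0 0; 0.35 0 0 0 0 0 0"}}

```text
t: 11.45
eef_pos: [0.5685, -0.04, 0.3117]
tool_rot: [-0.0, 0.986, 0.164, 0.001]
contact_force: [-0.7, -0.0, 0.5]
gripper_width: 0.354
```

```bash
cat >> h.py <<'E'
def bars(W,d,zmin=.236,zmax=.262,box=(.45,.72,-.32,.03)):
    m=(W[...,2]>zmin)&(W[...,2]<zmax)&(d>0)&(W[...,0]>box[0])&(W[...,0]<box[1])&(W[...,1]>box[2])&(W[...,1]<box[3])
    k,l,st,c=cv2.connectedComponentsWithStats(m.astype(np.uint8))
    for i in range(1,k):
        if st[i,4]>25:
            P=W[l==i]; r=cv2.minAreaRect((P[:,:2]*1000).astype(np.float32)); print('bar n',st[i,4],'px',np.round(c[i]),'mean',np.round(P.mean(0)*1000,1),'rect',np.round(r[0],1),np.round(r[1],1),round(r[2],1),'z',round(P[:,2].max(),4))
E
python3 - <<'E'
from h import *
im,W,T,d=wsnap('w5'); o=bot.get_obs(); print(o['eef_pos'],o['q'],o['tool_rot'])
bars(W,d)
E
```

```text
[ 0.56830542 -0.04024963  0.31148328] [ 0.33002727  0.25645589 -0.45060782  1.65665116  0.1164089   1.25443533
 -1.38484038] [-2.36694960e-05  9.86424718e-01  1.64213731e-01  3.53759812e-04]
bar n 771 px [282. 211.] mean [574.7 -38.7 251.4] rect [574.3 -38.8] [38.  11.6] 18.9 z 0.2546
bar n 932 px [395. 266.] mean [ 559.4 -139.9  249.4] rect [ 559.2 -141.7] [38.2 12.6] 7.4 z 0.2544
```

View pics/w5.png

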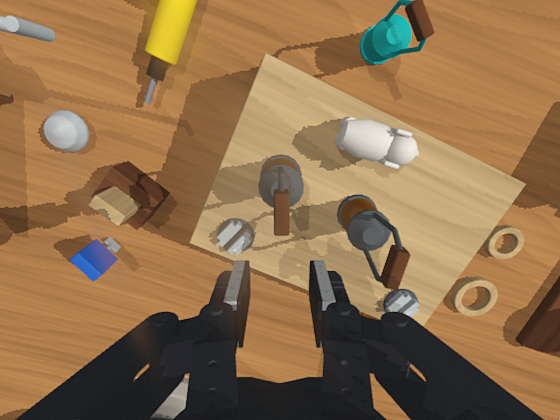

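{"api": "move_arm", "payload": {"increments": "0.35 2.5 1 -20 0 0 0; 0.35 2 0 -30 0 0 0; 0.35 0 0 -30 0 0 0; 0.35 0 0 -15 0 0 0; 0.35 0 0 0 0 0 0; 0 0 0 0 0 0 0; 0 0 0 0 0 0 0; 0 0 0 0 0 0 0", "newtons": 50}}

```text
t: 12.5
eef_pos: [0.5735, -0.04, 0.2175]
tool_rot: [0.0, 0.987, 0.164, 0.001]
contact_force: [-0.4, -1.2, 4.8]
gripper_width: 0.121
```

Run:
```python
from h import *
im,W,T,d=wsnap('w6'); o=bot.get_obs(); print(o['eef_pos'],o['gripper_width'],o['contact_force'])
m=(W[...,2]>.225)&(W[...,2]<.275)&(d>0); 
for v in range(190,310,5): print(v,np.round(W[v,[262,268,279,290,296]]*1000).astype(int).tolist())
```

```text
[ 0.57349133 -0.04002755  0.21752163] 0.12251742962599935 [ 1.0420543  -0.62629572  6.97178719]
190 [[581, -21, 123], [587, -25, 137], [591, -33, 145], [592, -42, 138], [591, -48, 126]]
195 [[582, -22, 141], [587, -26, 153], [593, -32, 167], [593, -41, 154], [591, -47, 143]]
200 [[586, -22, 166], [588, -26, 169], [593, -32, 177], [593, -40, 168], [594, -45, 166]]
205 [[584, -23, 170], [585, -27, 171], [594, -32, 192], [590, -41, 172], [591, -45, 170]]
210 [[581, -24, 173], [583, -28, 174], [595, -31, 205], [588, -42, 174], [589, -46, 173]]
215 [[578, -25, 175], [580, -29, 176], [596, -31, 218], [585, -43, 177], [586, -47, 176]]
220 [[575, -26, 176], [577, -30, 178], [596, -31, 226], [583, -44, 179], [583, -48, 176]]
225 [[572, -27, 177], [574, -31, 180], [595, -32, 229], [579, -45, 180], [580, -49, 177]]
230 [[569, -28, 179], [571, -32, 180], [594, -32, 232], [576, -46, 179], [577, -50, 179]]
235 [[565, -29, 177], [568, -33, 180], [592, -33, 235], [572, -47, 180], [573, -52, 178]]
240 [[561, -30, 176], [564, -34, 179], [591, -33, 238], [569, -48, 180], [569, -53, 177]]
245 [[555, -32
[... 455 characters left out ...]
], [582, -31, 254], [583, -36, 253], [584, -41, 252], [586, -43, 254]]
275 [[581, -28, 259], [579, -32, 254], [580, -37, 252], [582, -41, 253], [585, -43, 258]]
280 [[580, -29, 261], [577, -32, 255], [578, -37, 253], [579, -42, 252], [585, -43, 262]]
285 [[581, -29, 266], [575, -33, 255], [576, -38, 253], [577, -43, 252], [585, -42, 266]]
290 [[581, -29, 270], [573, -34, 256], [573, -39, 254], [575, -44, 253], [586, -42, 271]]
295 [[581, -29, 274], [570, -35, 256], [570, -40, 253], [572, -45, 253], [585, -42, 273]]
300 [[582, -29, 278], [569, -35, 258], [568, -41, 253], [569, -46, 253], [585, -42, 276]]
305 [[578, -30, 276], [567, -36, 258], [566, -42, 254], [566, -47, 252], [583, -43, 276]]
```

View pics/w6.png

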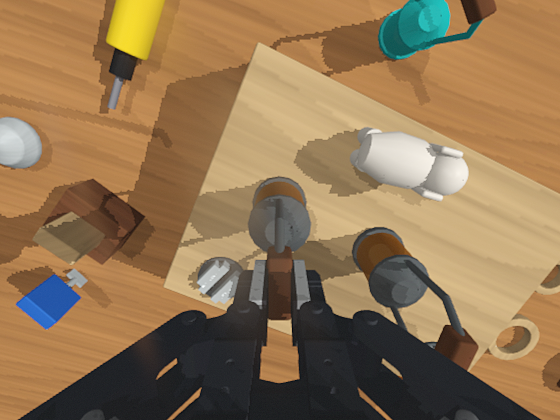

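Lantern A is held by its bar at opening 0.12. I'm lifting it, carrying it in front of the hook tip, and aligning it to the peg direction.

{"api": "move_arm", "payload": {"increments": "0 0 0 5 0 0 0; 0 0 0 20 0 0 0; 0 8 10 25 0 0 -0.036; 0 12 28 0 0 0 -0.036; 0 13 30 0 0 0 -0.036; 0 13 30 0 0 0 -0.036; 0 13 30 0 0 0 -0.036; 0 10 23 0 0 0 -0.036"}}

```text
t: 13.55
eef_pos: [0.6412, 0.1124, 0.2655]
tool_rot: [-0.0, 0.998, 0.056, -0.001]
contact_force: [-0.5, -0.2, -1.5]
gripper_width: 0.121
```

{"api": "move_arm", "payload": {"increments": "0 0 0 0 0 0 0; 0 0 0 -15 0 0 0; 0 0 0 -25 0 0 0; 0 0 0 0 0 0 0; 0 0 0 0 0 0 0; 0 0 0 0 0 0 0; 0 0 0 0 0 0 0; 0 0 0 0 0 0 0"}}

```text
t: 14.55
eef_pos: [0.6416, 0.111, 0.2265]
tool_rot: [0.0, 0.998, 0.056, 0.0]
contact_force: [-1.0, 0.2, -1.7]
gripper_width: 0.124
```

```bash
cat >> h.py <<'E'
def crop(im,u0,u1,v0,v1,f,name): cv2.imwrite('pics/'+name+'.png',cv2.resize(im[v0:v1,u0:u1],None,fx=f,fy=f,interpolation=cv2.INTER_CUBIC)[:,:,::-1])
E
python3 - <<'E'
from h import *
o=bot.get_obs(); print(o['eef_pos'],o['tool_rot'],o['gripper_width'],o['contact_force'],o['q'][6])
im,W,T,d=wsnap('w7'); im2,d2=snap('scene','s7'); crop(im2,260,440,60,260,3.5,'s7c')
m=(d>0)&(W[...,2]>.226)&(W[...,2]<.245)&(abs(W[...,0]-.636)<.02)&(abs(W[...,1]-.171)<.02)
print(m.sum(),W[m].mean(0),W[m].max(0))
E
```

```text
[0.64158943 0.11096387 0.22649279] [7.19057011e-06 9.98409195e-01 5.63824224e-02 3.18190633e-04] 0.12358548190291078 [-0.95377884  0.17536854 -1.73199627] -1.892590564298479
392 [0.63746874 0.17108135 0.23438364] [0.64153423 0.17669117 0.23820516]
```

View pics/w7.png

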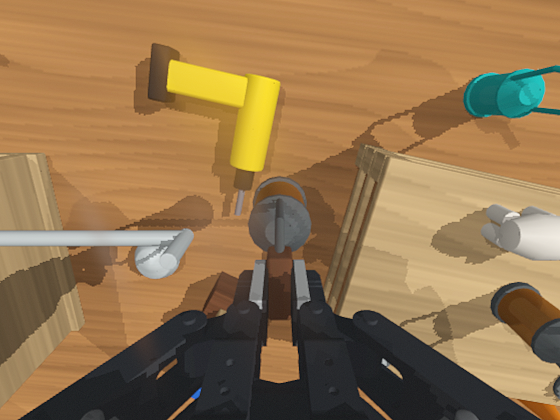

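View pics/s7c.png

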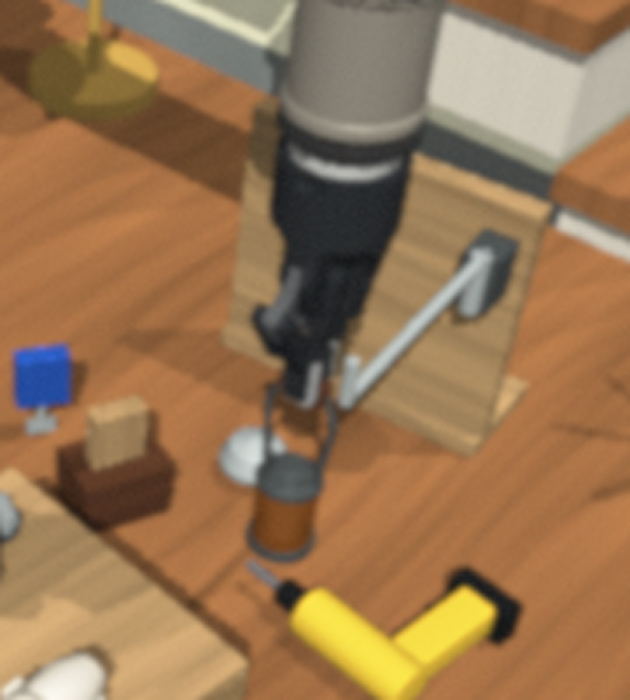

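{"api": "move_arm", "payload": {"increments": "0 -1.5 12 1 0 0 0; 0 -2 20 0 0 0 0; 0 -2 20 0 0 0 0; 0 -2 20 0 0 0 0; 0 -2 20 0 0 0 0; 0 0 0 0 0 0 0; 0 0 0 0 0 0 0; 0 0 0 0 0 0 0"}}

```text
t: 15.65
eef_pos: [0.6323, 0.2015, 0.227]
tool_rot: [0.0, 0.998, 0.055, 0.0]
contact_force: [-0.7, -0.3, -1.2]
gripper_width: 0.122
```

Run:
```python
from h import *
im2,d2=snap('scene','s8'); crop(im2,260,440,60,220,3.5,'s8c')
```

```text
(no output)
```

View pics/s8c.png

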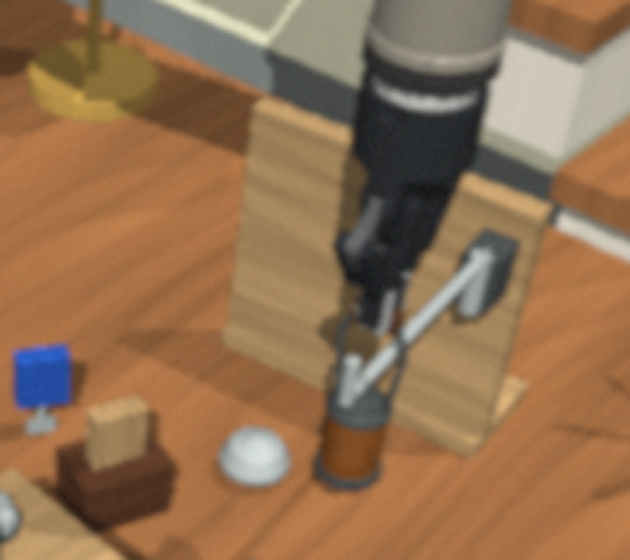

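The peg is through the bail and there's no contact force. I'm going on inward, then lowering.

{"api": "move_arm", "payload": {"increments": "0 -2.5 22 0 0 0 0; 0 -3 27 0 0 0 0; 0 -3 27 0 0 0 0; 0 -3 26 0 0 0 0; 0 0 0 -10 0 0 0; 0 0 0 -14 0 0 0; 0 0 0 -8 0 0 0; 0 0 0 -2 0 0 0"}}

```text
t: 16.7
eef_pos: [0.6204, 0.3036, 0.1919]
tool_rot: [0.001, 0.998, 0.056, -0.001]
contact_force: [0.6, 0.3, -1.9]
gripper_width: 0.124
```

{"api": "move_arm", "payload": {"increments": "0 0 0 -1 0 0 0; 0 0 0 -1 0 0 0; 0 0 0 0 0 0 0; 0 0 0 0 0 0 0; 0 0 0 0 0 0 0; 0 0 0 0 0 0 0; 0 0 0 0 0 0 0; 0 0 0 0 0 0 0"}}

```text
t: 17.7
eef_pos: [0.6204, 0.3049, 0.1911]
tool_rot: [0.0, 0.998, 0.056, 0.0]
contact_force: [-0.4, 0.0, -2.4]
gripper_width: 0.125
```

{"api": "move_arm", "payload": {"increments": "0 0 0 -1 0 0 0; 0 0 0 -1 0 0 0; 0 0 0 -1 0 0 0; 0 0 0 0 0 0 0; 0 0 0 0 0 0 0; 0 0 0 0 0 0 0; 0 0 0 0 0 0 0; 0 0 0 0 0 0 0"}}

```text
t: 18.7
eef_pos: [0.6207, 0.3051, 0.1902]
tool_rot: [-0.0, 0.998, 0.056, 0.001]
contact_force: [-3.7, -2.5, 10.0]
gripper_width: 0.122
```

Run:
```python
from h import *
print(bot.get_obs()['contact_force'])
im2,d2=snap('scene','s9'); crop(im2,260,440,60,220,3.5,'s9c')
im,W,T,d=wsnap('w9')
```

```text
[-3.71694467 -2.5455832  10.00689879]
```

View pics/s9c.png

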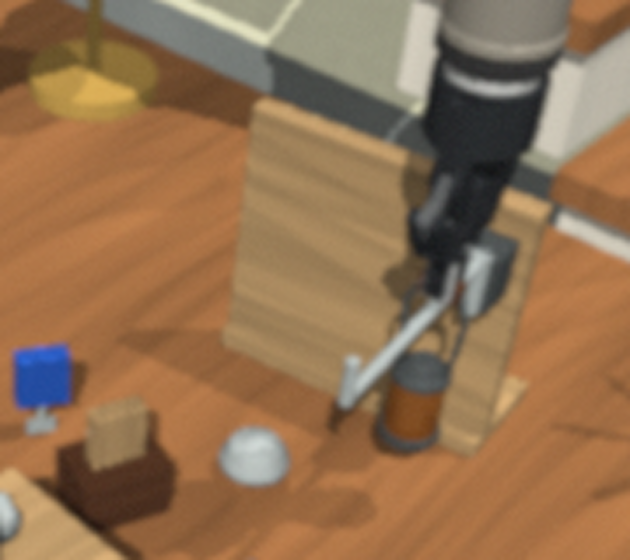

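View pics/w9.png

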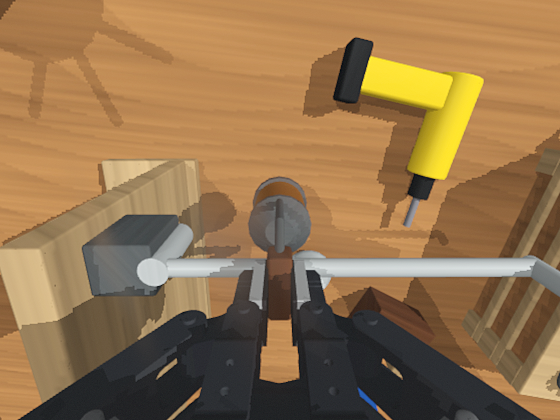

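Contact is felt at 10 N upward, so the bar rests on the peg. I'm releasing it and rising.

{"api": "move_arm", "payload": {"increments": "0 0 0 1 0 0 0; 0.2 0 0 0 0 0 0; 0.3 0 0 0 0 0 0; 0.3 0 0 0 0 0 0; 0.35 0 0 5 0 0 0; 0.35 0 0 25 0 0 0; 0.35 0 0 45 0 0 0; 0.35 0 -5 50 0 0 0"}}

```text
t: 19.8
eef_pos: [0.6199, 0.3002, 0.3151]
tool_rot: [0.0, 0.998, 0.057, -0.001]
contact_force: [-0.4, -0.0, -0.1]
gripper_width: 0.351
```

Run:
```python
from h import *
im2,d2=snap('scene','s10'); crop(im2,260,440,60,220,3.5,'s10c')
im,W,T,d=wsnap('w10'); print(bot.get_obs()['eef_pos'],bot.get_obs()['q'])
bars(W,d,.212,.235,(.57,.68,.2,.33))
```

```text
[0.62292232 0.30132699 0.32162739] [-0.22822485  0.46983985 -0.47371856  1.34798596  0.21440688  1.36252506
 -2.15857504]
bar n 533 px [275. 205.] mean [621.4 305.8 224.7] rect [620.8 306.1] [36.5 11.2] 6.5 z 0.2277
```

View pics/s10c.png

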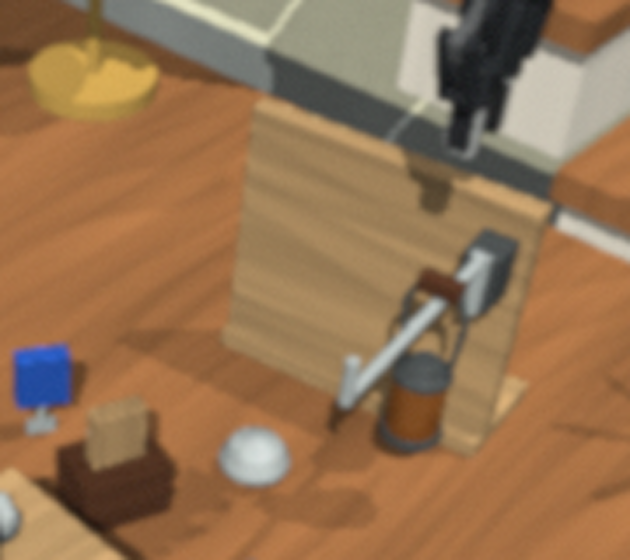

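View pics/w10.png

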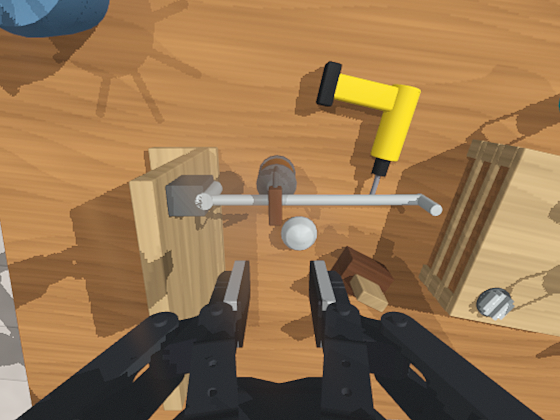

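Lantern A hangs at (0.621, 0.306). Next is lantern B.

{"api": "move_arm", "payload": {"increments": "0.35 -6 -40 10 0 0 0; 0.35 -8 -58 0 0 0 0; 0.35 -8 -58 0 0 0 0; 0.35 -8 -58 0 0 0 0; 0.35 -8 -58 0 0 0 0; 0.35 -8 -58 0 0 0 0; 0.35 -8 -58 -5 0 0 0.015; 0.35 -8 -50 -10 0 0 0"}}

```text
t: 20.9
eef_pos: [0.5581, -0.1406, 0.3095]
tool_rot: [0.0, 0.998, 0.063, 0.001]
contact_force: [0.0, 1.0, 0.4]
gripper_width: 0.35
```

{"api": "move_arm", "payload": {"increments": "0.35 -3 -4 -5 0 0 0; 0.35 0 0 0 0 0 0; 0.35 0 0 0 0 0 0; 0.35 0 0 0 0 0 0; 0.35 0 0 0 0 0 0; 0.35 0 0 0 0 0 0; 0.35 0 0 0 0 0 0; 0.35 0 0 0 0 0 0"}}

```text
t: 21.9
eef_pos: [0.5554, -0.1421, 0.3041]
tool_rot: [0.0, 0.998, 0.064, 0.0]
contact_force: [1.0, -0.4, -0.0]
gripper_width: 0.35
```

Run:
```python
from h import *
o=bot.get_obs(); print(o['eef_pos'],o['tool_rot'])
im,W,T,d=wsnap('w11'); bars(W,d)
```

```text
[ 0.55544108 -0.14206908  0.30409579] [4.30805160e-06 9.97960561e-01 6.38335181e-02 1.52931196e-05]
bar n 831 px [281. 216.] mean [ 560.1 -142.   251.3] rect [ 559.3 -142.1] [37.5 11.9] 7.4 z 0.2547
```

View pics/w11.png

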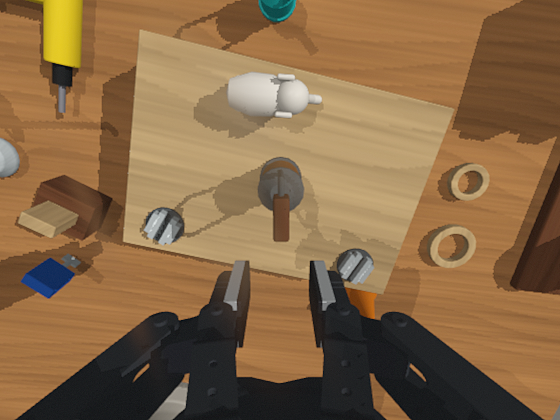

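{"api": "move_arm", "payload": {"increments": "0.35 2 0 -20 0 0 0; 0.35 1.5 0 -30 0 0 0; 0.35 0 0 -25 0 0 0; 0.35 0 0 -12.5 0 0 0; 0.35 0 0 0 0 0 0; 0 0 0 0 0 0 0; 0 0 0 0 0 0 0; 0 0 0 0 0 0 0", "newtons": 50}}

```text
t: 22.95
eef_pos: [0.5598, -0.1424, 0.2178]
tool_rot: [0.0, 0.998, 0.064, 0.001]
contact_force: [0.0, -0.9, 4.0]
gripper_width: 0.125
```

Run:
```python
from h import *
for f in ('w11','w5'):
  D=np.load('pics/%s.npz'%f); W=wcloud(D['d'],D['T']); im=D['im'].astype(int)
  for nm,(cx,cy) in dict(d1=(.4782,-.0129),d0=(.4542,-.2517)).items():
    m=(abs(W[...,2]-.121)<.004)&(np.hypot(W[...,0]-cx,W[...,1]-cy)<.03)&(D['d']>0)
    P=W[m]; 
    if len(P)<20: continue
    (x,y),r=cv2.minEnclosingCircle((P[:,:2]*1000).astype(np.float32)); print(f,nm,len(P),x,y,r,P.mean(0))
    q=(W[...,2]>.1085)&(W[...,2]<.1155)&(np.hypot(W[...,0]-x/1e3,W[...,1]-y/1e3)<.0145)&(D['d']>0); Q=W[q][:,:2]
    if len(Q)>5:
      U=np.linalg.svd(Q-Q.mean(0))[2][0]; print('  slot',len(Q),Q.mean(0),np.degrees(np.arctan2(U[1],U[0])))
  m=(abs(W[...,2]-.108)<.004)&(D['d']>0)
  k,l,st,c=cv2.connectedComponentsWithStats(m.astype(np.uint8)); i=1+np.argmax(st[1:,4]); P=W[l==i]
  print('tiers',cv2.minAreaRect((P[:,:2]*1000).astype(np.float32)))
```

```text
w11 d1 601 480.31622314453125 -11.54288101196289 21.13315773010254 [ 0.481118   -0.01168041  0.12085839]
  slot 137 [ 0.48091405 -0.0109297 ] 154.14223387341528
w11 d0 577 456.8905334472656 -250.25424194335938 21.003915786743164 [ 0.45734425 -0.24973912  0.12056939]
  slot 83 [ 0.45561273 -0.25337773] 157.48065946345451
tiers ((552.7968139648438, -139.17098999023438), (339.92681884765625, 240.20370483398438), 84.33149719238281)
w5 d1 550 480.8133239746094 -11.225914001464844 21.08011245727539 [ 0.4811337 -0.0113366  0.1208538]
  slot 112 [ 0.48005212 -0.0128125 ] 152.96222669944666
w5 d0 401 456.7848205566406 -249.70433044433594 20.913097381591797 [ 0.46119684 -0.24849187  0.12041354]
  slot 38 [ 0.45697919 -0.25501459] 158.41241456789453
tiers ((552.8356323242188, -139.53207397460938), (340.8293762207031, 240.11541748046875), 84.33501434326172)
```

Lantern B is gripped. The drums as seen by the wrist camera are d1 (0.4804, -0.0115) and d0 (0.4566, -0.250), which agree with the tiers' geometry. I'm carrying B to the hook.

{"api": "move_arm", "payload": {"increments": "0 0 0 5 0 0 0; 0 0 0 20 0 0 0; 0 8 16 23 0 0 -0.008; 0 14 42 0 0 0 -0.008; 0 14 46 0 0 0 0; 0 14 46 0 0 0 0; 0 14 46 0 0 0 0; 0 12 38 0 0 0 0"}}

```text
t: 23.95
eef_pos: [0.6347, 0.0942, 0.2643]
tool_rot: [-0.0, 0.998, 0.057, -0.0]
contact_force: [0.5, -1.2, -0.8]
gripper_width: 0.122
```

{"api": "move_arm", "payload": {"increments": "0 7 20 0 0 0 0; 0 0 0 -14 0 0 0; 0 0 0 -20 0 0 0; 0 0 0 -4 0 0 0; 0 0 0 0 0 0 0; 0 0 0 0 0 0 0; 0 0 0 0 0 0 0; 0 0 0 0 0 0 0"}}

```text
t: 24.95
eef_pos: [0.6421, 0.112, 0.227]
tool_rot: [-0.0, 0.998, 0.056, 0.0]
contact_force: [0.4, -0.3, -1.3]
gripper_width: 0.12
```

Run:
```python
from h import *
o=bot.get_obs(); print(o['eef_pos'],o['tool_rot'],o['gripper_width'],o['contact_force'])
im2,d2=snap('scene','s12'); crop(im2,260,440,60,220,3.5,'s12c')
```

```text
[0.64211226 0.11199612 0.22701085] [-4.09672967e-05  9.98438728e-01  5.58567106e-02  3.63411706e-04] 0.11967664302918786 [ 0.40510858 -0.28368029 -1.25880341]
```

View pics/s12c.png

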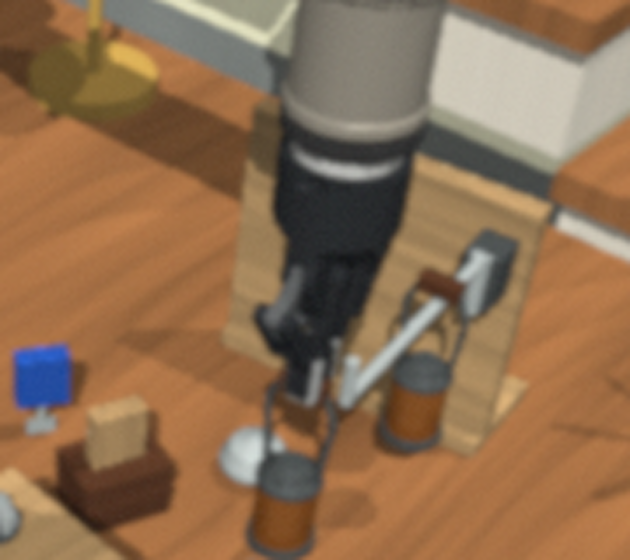

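{"api": "move_arm", "payload": {"increments": "0 -1.8 12 0 0 0 0; 0 -2.2 20 0 0 0 0; 0 -2.2 20 0 0 0 0; 0 -2.2 20 0 0 0 0; 0 -2.2 22 0 0 0 0; 0 -2.2 23.5 0 0 0 0; 0 0 0 -10 0 0 0; 0 0 0 -14 0 0 0"}}

```text
t: 26.0
eef_pos: [0.6294, 0.2286, 0.2017]
tool_rot: [0.001, 0.998, 0.056, 0.0]
contact_force: [1.5, -0.6, -0.9]
gripper_width: 0.126
```

{"api": "move_arm", "payload": {"increments": "0 0 0 -8 0 0 0; 0 0 0 -3 0 0 0; 0 0 0 -1 0 0 0; 0 0 0 -1 0 0 0; 0 0 0 0 0 0 0; 0 0 0 0 0 0 0; 0 0 0 0 0 0 0; 0 0 0 0 0 0 0"}}

```text
t: 27.0
eef_pos: [0.6297, 0.229, 0.1906]
tool_rot: [0.0, 0.998, 0.056, 0.001]
contact_force: [-1.8, -2.4, 6.1]
gripper_width: 0.125
```

{"api": "move_arm", "payload": {"increments": "0 0 0 1 0 0 0; 0.2 0 0 0 0 0 0; 0.3 0 0 0 0 0 0; 0.3 0 0 0 0 0 0; 0.35 0 0 5 0 0 0; 0.35 0 0 25 0 0 0; 0.35 -5 -5 45 0 0 0; 0.35 -10 -5 50 0 0 0"}}

```text
t: 28.0
eef_pos: [0.6138, 0.2191, 0.3166]
tool_rot: [0.0, 0.998, 0.056, -0.0]
contact_force: [1.2, -0.7, 0.7]
gripper_width: 0.347
```

Run:
```python
from h import *
o=bot.get_obs(); print(o['eef_pos'],o['q'])
im2,d2=snap('scene','s13'); crop(im2,260,440,60,220,3.5,'s13c')
im,W,T,d=wsnap('w13'); bars(W,d,.212,.235,(.57,.68,.2,.33))
# key handle & stand
for z in (.1,.05):
  m=(abs(W[...,2]-z)<.004)&(d>0)&(abs(W[...,0]-.454)<.06)&(abs(W[...,1]-.15)<.06); P=W[m]
  if len(P)>10: print(z,len(P),P.mean(0),cv2.minAreaRect((P[:,:2]*1000).astype(np.float32)))
```

```text
[0.61382948 0.21908961 0.31656928] [-0.12494282  0.40154766 -0.44063449  1.45232583  0.17229687  1.32705538
 -2.03571036]
bar n 711 px [185. 187.] mean [620.7 304.1 223.5] rect [620.1 305.4] [37.4 12.4] 6.8 z 0.2278
bar n 564 px [271. 188.] mean [628.4 230.2 224.8] rect [627.8 230.5] [36.8 11.3] 6.2 z 0.2283
0.1 75 [0.46158388 0.16780172 0.09956871] ((461.7738952636719, 168.9722137451172), (19.005329132080078, 9.90087890625), 6.548669815063477)
0.05 679 [0.46788018 0.16312153 0.04988917] ((455.4801025390625, 150.59124755859375), (76.26203918457031, 56.434268951416016), 68.3109130859375)
```

View pics/s13c.png

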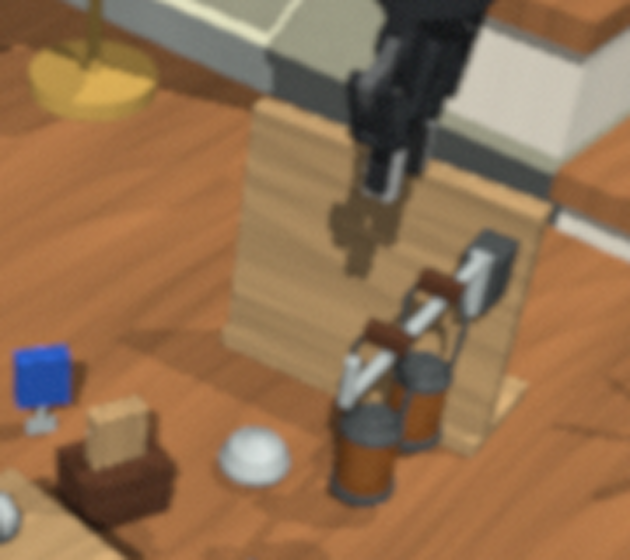

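View pics/w13.png

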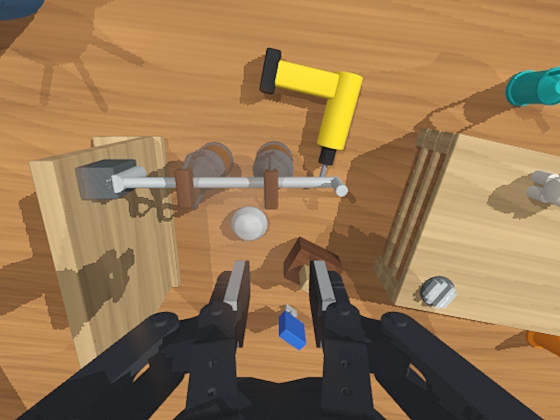

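Both lanterns hang stably, with bars at (0.621, 0.305) and (0.628, 0.230). The stand measures (0.4555, 0.1506) at yaw -21.7°. I'm moving over the key and turning the jaws.

{"api": "move_arm", "payload": {"increments": "0.4 -20 -8 0 0 0 0.135; 0.4 -20 -9 0 0 0 0.135; 0.4 -20 -9 -5 0 0 0.135; 0.4 -20 -9 -10 0 0 0.135; 0.4 -20 -9 -15 0 0 0.135; 0.4 -20 -9 -20 0 0 0.135; 0.4 -20 -9 -20 0 0 0.135; 0.4 -18 -7 -20 0 0 0.135"}}

```text
t: 29.1
eef_pos: [0.4555, 0.1501, 0.2252]
tool_rot: [0.0, 0.826, 0.563, 0.0]
contact_force: [1.8, 0.6, -0.7]
gripper_width: 0.398
```

Run:
```python
from h import *
o=bot.get_obs(); print(o['eef_pos'],o['tool_rot'],o['q'])
im,W,T,d=wsnap('w14')
for z in (.1,.05):
  m=(abs(W[...,2]-z)<.004)&(d>0)&(abs(W[...,0]-.455)<.05)&(abs(W[...,1]-.15)<.05); P=W[m]
  if len(P)>10: print(z,len(P),P.mean(0),cv2.minAreaRect((P[:,:2]*1000).astype(np.float32)))
```

```text
[0.45550349 0.15005647 0.22515968] [2.33172020e-04 8.26441039e-01 5.63023170e-01 2.54153866e-04] [ 0.13059852  0.19244336 -0.64647548  1.954649    0.13478911  1.03609605
 -0.9505907 ]
0.1 849 [0.45626496 0.1517982  0.09962215] ((456.2004089355469, 150.98135375976562), (43.25898742675781, 17.82767105102539), 67.9413070678711)
0.05 2495 [0.45784557 0.15538672 0.04984282] ((456.0306396484375, 150.65936279296875), (75.95964050292969, 56.02685546875), 68.10432434082031)
```

View pics/w14.png

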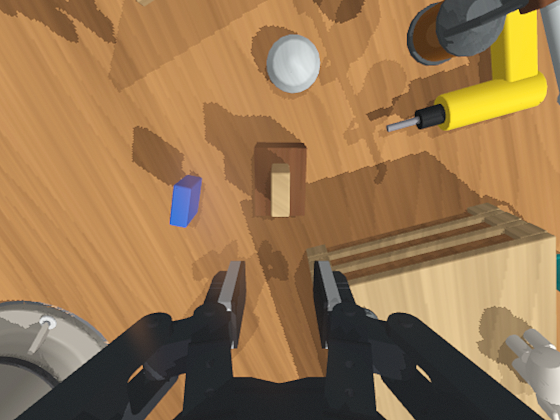

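Run:
```python
from h import *
D=np.load('pics/w14.npz'); W=wcloud(D['d'],D['T']); im=D['im'].astype(int)
m=(im[...,2]>150)&(im[...,0]<110)&(D['d']>0); P=W[m]; print(P.min(0),P.max(0))
```

```text
[ 0.30158681  0.14920161 -0.00209927] [0.37419919 0.19452874 0.0858864 ]
```

{"api": "move_arm", "payload": {"increments": "0.4 0.7 0.9 -30 0 0 -0.01; 0.4 0 0 -40 0 0 0; 0.4 0 0 -40 0 0 0; 0.4 0 0 -30 0 0 0; 0.4 0 0 0 0 0 0; 0.4 0 0 0 0 0 0; 0.4 0 0 0 0 0 0; 0.4 0 0 0 0 0 0", "newtons": 80}}

```text
t: 30.15
eef_pos: [0.4576, 0.1515, 0.0866]
tool_rot: [0.0, 0.831, 0.557, 0.001]
contact_force: [1.1, 1.1, 0.2]
gripper_width: 0.397
```

{"api": "move_arm", "payload": {"increments": "0.4 -1 0 -20 0 0 0; 0.4 0 0 -21 0 0 0; 0.4 0 0 0 0 0 0; 0 0 0 0 0 0 0; 0 0 0 0 0 0 0; 0 0 0 0 0 0 0; 0 0 0 0 0 0 0; 0 0 0 0 0 0 0", "newtons": 80}}

```text
t: 31.15
eef_pos: [0.4566, 0.1516, 0.0455]
tool_rot: [0.0, 0.83, 0.557, 0.001]
contact_force: [-1.9, -0.3, 6.2]
gripper_width: 0.2
```

Run:
```python
from h import *
o=bot.get_obs(); print(o['eef_pos'],o['tool_rot'],o['gripper_width'],o['contact_force'])
im,W,T,d=wsnap('w15'); crop(im,160,400,150,420,2.2,'w15c')
for v in range(230,320,5): print(v,np.round(W[v,[258,270,279,288,300]]*1000).astype(int).tolist())
```

```text
[0.45657581 0.15162484 0.04548981] [3.25057210e-04 8.30471767e-01 5.57060096e-01 7.67145297e-04] 0.20009833123198723 [-1.87627817 -0.33614058  6.20457363]
230 [[452, 173, 49], [459, 173, 56], [464, 172, 57], [468, 170, 58], [473, 164, 50]]
235 [[451, 171, 50], [460, 173, 63], [464, 171, 63], [468, 170, 64], [472, 162, 50]]
240 [[450, 168, 51], [460, 173, 70], [464, 172, 70], [468, 170, 69], [471, 159, 50]]
245 [[449, 165, 51], [460, 173, 74], [464, 172, 77], [468, 170, 76], [470, 156, 50]]
250 [[447, 162, 50], [460, 173, 81], [464, 171, 80], [467, 170, 80], [469, 153, 50]]
255 [[446, 160, 51], [460, 173, 85], [464, 172, 86], [467, 170, 86], [468, 150, 49]]
260 [[451, 166, 71], [460, 173, 90], [464, 171, 90], [467, 170, 89], [472, 167, 87]]
265 [[451, 166, 77], [460, 173, 94], [464, 172, 96], [467, 170, 95], [472, 168, 94]]
270 [[456, 174, 97], [460, 173, 98], [464, 172, 99], [467, 170, 99], [471, 168, 98]]
275 [[455, 173, 99], [460, 171, 99], [463, 169, 99], [466, 169, 100], [471, 166, 99]]
280 [[454, 171, 99], [459, 169, 99], [462, 168, 99], [465, 166, 99], [470, 165, 100]]
285 [[453, 168, 99], [458, 167, 100], [461, 166, 100], [465, 164, 99], [469, 163, 100]]
290 [[452, 166, 98], [457, 165, 100], [461, 164, 101], [464, 162, 100], [468, 160, 99]]
295 [[452, 165, 101], [456, 163, 100], [460, 161, 99], [463, 161, 100], [467, 158, 100]]
300 [[452, 165, 103], [456, 161, 100], [459, 159, 100], [462, 158, 99], [467, 156, 100]]
305 [[451, 163, 104], [454, 158, 99], [458, 157, 100], [461, 155, 99], [466, 153, 99]]
310 [[450, 161, 104], [454, 157, 100], [457, 154, 99], [460, 153, 100], [465, 151, 99]]
315 [[450, 159, 104], [453, 154, 100], [456, 153, 101], [459, 151, 100], [464, 149, 100]]
```

View pics/w15c.png

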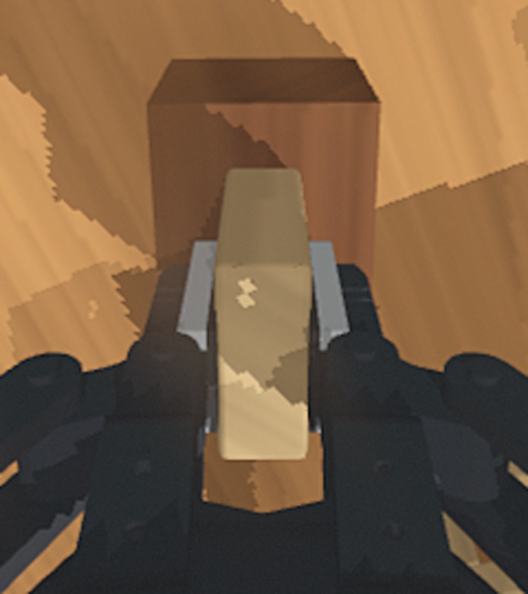

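Key gripped at opening 0.20 (17 mm), centred within 1 mm. The handle underside is at TCP+4.5 mm and the blade edge at TCP-29.5 mm. I'm lifting it and carrying it to drum 1.

{"api": "move_arm", "payload": {"increments": "0 0 0 10 0 0 0; 0 0 0 30 0 0 0; 0 0 0 50 0 0 0; 0 0 0 40 0 0 0.16; 0 4 -25 30 0 0 0.16; 0 5 -34 10 0 0 0.16; 0 5 -34 0 0 0 0.16; 0 5 -34 0 0 0 0.16", "newtons": 110}}

```text
t: 32.2
eef_pos: [0.4747, 0.0232, 0.2152]
tool_rot: [0.0, 0.546, 0.838, -0.0]
contact_force: [-0.8, -0.9, -0.6]
gripper_width: 0.194
```

{"api": "move_arm", "payload": {"increments": "0 5 -36 0 0 0 0.16; 0 0 0 0 0 0 0.16; 0 0 0 0 0 0 0.16; 0 0 0 0 0 0 0.16; 0 0 0 0 0 0 0.0575; 0 0 0 0 0 0 0; 0 0 0 0 0 0 0; 0 0 0 0 0 0 0"}}

```text
t: 33.2
eef_pos: [0.4798, -0.0117, 0.2147]
tool_rot: [0.0, 0.229, 0.973, -0.0]
contact_force: [-0.2, 0.1, -0.9]
gripper_width: 0.193
```

```bash
cat >> h.py <<'E'
def drum(W,d,cx,cy):
    m=(abs(W[...,2]-.121)<.004)&(np.hypot(W[...,0]-cx,W[...,1]-cy)<.03)&(d>0); P=W[m]
    (x,y),r=cv2.minEnclosingCircle((P[:,:2]*1000).astype(np.float32)); print('drum n',len(P),x,y,'r',r)
    q=(W[...,2]>.1085)&(W[...,2]<.1155)&(np.hypot(W[...,0]-x/1e3,W[...,1]-y/1e3)<.0145)&(d>0); Q=W[q][:,:2]
    if len(Q)>5:
        U=np.linalg.svd(Q-Q.mean(0))[2][0]; print('  slot',len(Q),Q.mean(0),np.degrees(np.arctan2(U[1],U[0])))
E
python3 - <<'E'
from h import *
o=bot.get_obs(); print(o['eef_pos'],o['tool_rot'],o['gripper_width'],o['contact_force'],o['q'])
q=o['tool_rot']; print('jaw',2*np.degrees(np.arctan2(q[2],q[1]))-90)
im,W,T,d=wsnap('w16'); drum(W,d,.4804,-.0115)
E
```

```text
[ 0.47976647 -0.0116631   0.2146648 ] [ 9.26062138e-06  2.29395763e-01  9.73333233e-01 -3.99779838e-05] 0.19319326536589077 [-0.20786277  0.11107594 -0.94713677] [ 0.5995786   0.23388644 -0.80000989  1.95927465  0.19568822  1.02642218
  0.81894994]
jaw 63.476999201583936
drum n 1079 480.39697265625 -10.76757526397705 r 20.89240264892578
  slot 282 [ 0.48010795 -0.01051719] -25.739260761303694
```

View pics/w16.png

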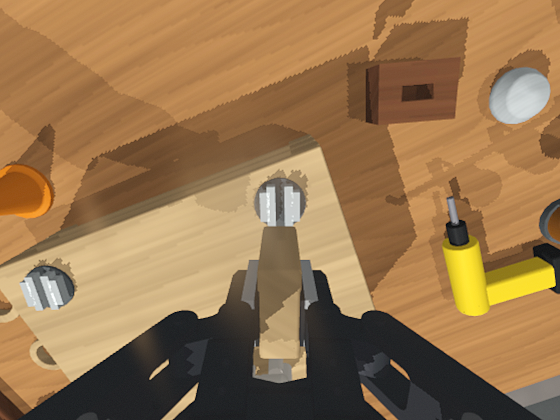

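{"api": "move_arm", "payload": {"increments": "0 0.5 0.7 -20 0 0 0.01; 0 0 0 -30 0 0 0; 0 0 0 -12 0 0 0; 0 0 0 -3 0 0 0; 0 0 0 -3 0 0 0; 0 0 0 -2 0 0 0; 0 0 0 0 0 0 0; 0 0 0 0 0 0 0"}}

```text
t: 34.25
eef_pos: [0.4805, -0.011, 0.1449]
tool_rot: [0.0, 0.224, 0.975, 0.0]
contact_force: [-0.6, -0.1, -1.3]
gripper_width: 0.193
```

Run:
```python
from h import *
o=bot.get_obs(); print(o['eef_pos'],o['contact_force'],o['torque'])
im2,d2=snap('scene','s17'); crop(im2,200,340,130,260,4.5,'s17c')
```

```text
[ 0.48052868 -0.01101076  0.14486956] [-0.63215153 -0.0578869  -1.3033306 ] [ 0.00306151  0.01979072 -0.02846571]
```

View pics/s17c.png

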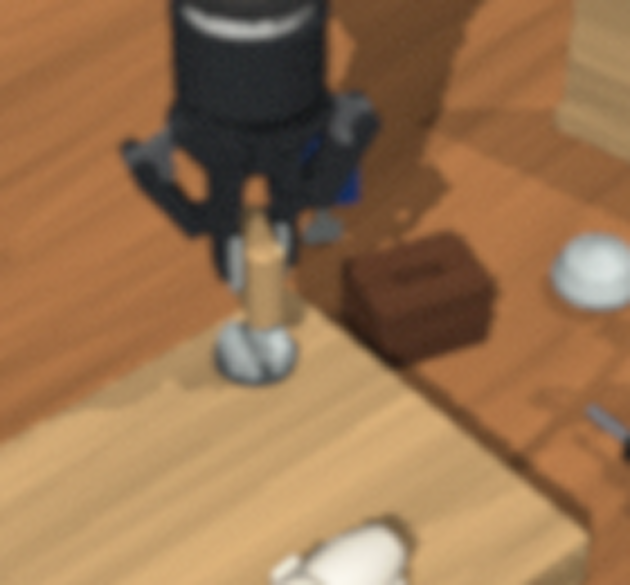

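{"api": "move_arm", "payload": {"increments": "0 0 0 -2 0 0 0; 0 0 0 0 0 0 -0.05; 0 0 0 0 0 0 -0.1; 0 0 0 0 0 0 -0.1; 0 0 0 0 0 0 -0.1; 0 0 0 0 0 0 0; 0 0 0 0 0 0 0; 0 0 0 0 0 0 0"}}

```text
t: 35.3
eef_pos: [0.4801, -0.011, 0.1424]
tool_rot: [-0.0, 0.39, 0.921, -0.0]
contact_force: [-0.6, -0.5, -1.0]
gripper_width: 0.193
```

```bash
cat >> h.py <<'E'
def st():
    o=bot.get_obs(); q=o['tool_rot']; print('t',o['t'],'p',np.round(o['eef_pos']*1000,1),'jaw',round(2*np.degrees(np.arctan2(q[2],q[1]))-90,1),'F',np.round(o['contact_force'],1),'M',np.round(o['torque'],3),'g',round(o['gripper_width'],3),'q7',round(o['q'][6],2))
E
python3 -c "
from h import *
st()"
```

```text
t 35.3 p [480.1 -11.  142.4] jaw 44.1 F [-0.6 -0.5 -1. ] M [-0.006  0.13   0.106] g 0.193 q7 0.42
```

{"api": "move_arm", "payload": {"increments": "0 0 0 0 0 0 -0.12; 0 0 0 0 0 0 -0.12; 0 0 0 0 0 0 -0.12; 0 0 0 0 0 0 -0.12; 0 0 0 0 0 0 -0.12; 0 0 0 0 0 0 -0.12; 0 0 0 0 0 0 -0.08; 0 0 0 0 0 0 0"}}

```text
t: 36.3
eef_pos: [0.4808, -0.0107, 0.1426]
tool_rot: [0.0, 0.718, 0.696, 0.001]
contact_force: [2.2, -0.1, -4.4]
gripper_width: 0.193
```

```bash
python3 -c "
from h import *
st()"
```

```text
t 36.3 p [480.8 -10.7 142.6] jaw -1.7 F [ 2.2 -0.1 -4.4] M [ 0.129 -0.572  0.083] g 0.193 q7 -0.32
```

{"api": "move_arm", "payload": {"increments": "0 0 0 0 0 0 -0.04; 0 0 0 0 0 0 -0.04; 0 0 0 0 0 0 -0.04; 0 0 0 0 0 0 -0.02; 0 0 0 0 0 0 0; 0 0 0 0 0 0 0; 0 0 0 0 0 0 0; 0 0 0 0 0 0 0"}}

```text
t: 37.3
eef_pos: [0.4808, -0.0109, 0.1428]
tool_rot: [0.0, 0.765, 0.644, 0.0]
contact_force: [4.3, 0.9, -5.0]
gripper_width: 0.196
```

```bash
python3 -c "
from h import *
st()"
```

```text
t 37.3 p [480.8 -10.9 142.8] jaw -9.8 F [ 4.3  0.9 -5. ] M [ 0.317 -1.402  0.093] g 0.196 q7 -0.45
```

{"api": "move_arm", "payload": {"increments": "0 0 0 0 0 0 -0.04; 0 0 0 0 0 0 -0.04; 0 0 0 0 0 0 -0.04; 0 0 0 0 0 0 0; 0 0 0 0 0 0 0; 0 0 0 0 0 0 0; 0 0 0 0 0 0 0; 0 0 0 0 0 0 0"}}

```text
t: 38.3
eef_pos: [0.4809, -0.011, 0.1429]
tool_rot: [0.0, 0.802, 0.597, 0.001]
contact_force: [5.2, 0.7, -5.2]
gripper_width: 0.191
```

```bash
python3 -c "
from h import *
st()
im,d=snap('scene','s18'); crop(im,200,340,130,260,4.5,'s18c')
im,W,T,d=wsnap('w18')"
```

```text
t 38.3 p [480.9 -11.  142.9] jaw -16.7 F [ 5.2  0.7 -5.2] M [ 0.266 -1.317  0.108] g 0.191 q7 -0.57
```

View pics/s18c.png

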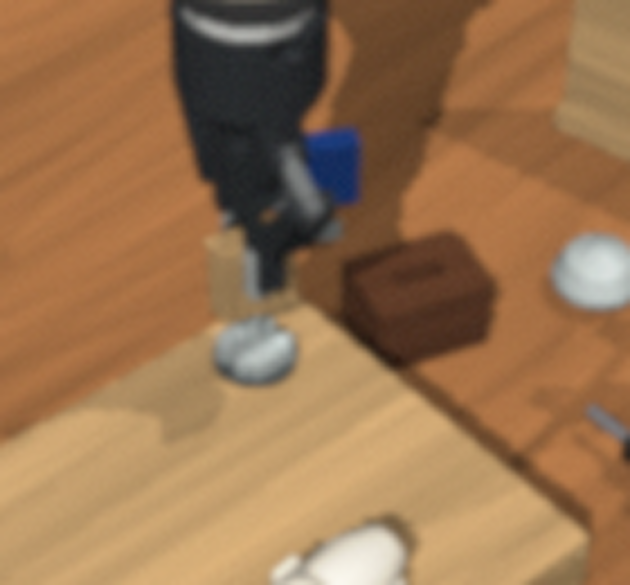

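View pics/w18.png

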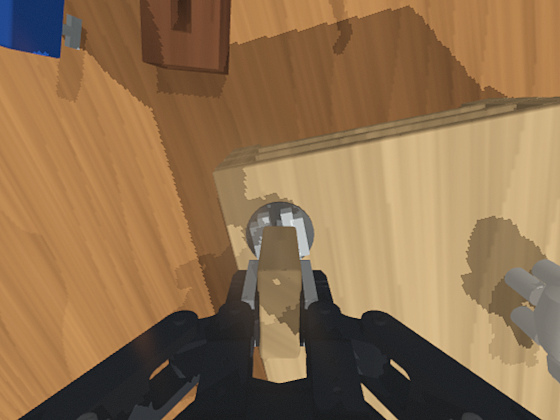

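{"api": "move_arm", "payload": {"increments": "0 0 0 0 0 0 -0.04; 0 0 0 0 0 0 -0.04; 0 0 0 0 0 0 -0.02; 0 0 0 0 0 0 0; 0 0 0 0 0 0 0; 0 0 0 0 0 0 0; 0 0 0 0 0 0 0; 0 0 0 0 0 0 0"}}

```text
t: 39.4
eef_pos: [0.481, -0.0109, 0.1428]
tool_rot: [0.001, 0.831, 0.557, 0.001]
contact_force: [6.3, 0.3, -5.7]
gripper_width: 0.195
```

```bash
python3 -c "
from h import *
st()"
```

```text
t 39.4 p [481.  -10.9 142.8] jaw -22.3 F [ 6.3  0.3 -5.7] M [ 0.226 -1.57   0.673] g 0.195 q7 -0.66
```

{"api": "move_arm", "payload": {"increments": "0 0 0 0 0 0 -0.02; 0 0 0 0 0 0 0; 0 0 0 0 0 0 0; 0 0 0 0 0 0 0.1; 0 0 0 0 0 0 0.09; 0 0 0 0 0 0 0; 0 0 0 0 0 0 0; 0 0 0 10 0 0 0"}}

```text
t: 40.4
eef_pos: [0.4797, -0.0113, 0.1525]
tool_rot: [-0.0, 0.781, 0.624, -0.001]
contact_force: [1.2, -0.5, -0.8]
gripper_width: 0.191
```

```bash
python3 -c "
from h import *
st()"
```

```text
t 40.4 p [479.7 -11.3 152.5] jaw -12.8 F [ 1.2 -0.5 -0.8] M [ 0.023 -0.039 -0.014] g 0.191 q7 -0.49
```

{"api": "move_arm", "payload": {"increments": "0 0 0 20 0 0 0; 0 0 0 25 0 0 0; 0 0 -5 20 0 0 0.14; 0 -2 -40 0 0 0 0.16; 0 -4 -45 0 0 0 0.16; 0 -6 -50 0 0 0 0.16; 0 -6 -50 0 0 0 0.16; 0 -6 -49 0 0 0 0.16"}}

```text
t: 41.4
eef_pos: [0.4548, -0.2511, 0.2179]
tool_rot: [-0.001, 0.411, 0.911, -0.0]
contact_force: [0.2, -0.5, -0.8]
gripper_width: 0.192
```

{"api": "move_arm", "payload": {"increments": "0 0 0 0 0 0 0.16; 0 0 0 0 0 0 0.16; 0 0 0 0 0 0 0.16; 0 0 0 0 0 0 0.0; 0 0 0 0 0 0 0; 0 0 0 0 0 0 0; 0 0 0 0 0 0 0; 0 0 0 0 0 0 0"}}

```text
t: 42.4
eef_pos: [0.4563, -0.2499, 0.2176]
tool_rot: [-0.0, 0.185, 0.983, 0.0]
contact_force: [0.5, -0.3, -1.1]
gripper_width: 0.195
```

Run:
```python
from h import *
st()
im,W,T,d=wsnap('w19'); drum(W,d,.4804,-.011); drum(W,d,.4566,-.250)
im,d=snap('top','t19'); crop(im,230,390,160,290,4.5,'t19c')
```

```text
t 42.4 p [ 456.3 -249.9  217.6] jaw 68.7 F [ 0.5 -0.3 -1.1] M [-0.055  0.017  0.01 ] g 0.195 q7 1.43
drum n 507 479.7158508300781 -20.348079681396484 r 17.27242088317871
  slot 499 [ 0.4790375 -0.0258214] 29.659149320185612
drum n 1074 457.05389404296875 -249.4718017578125 r 21.29085922241211
  slot 277 [ 0.45660369 -0.24947253] -22.21614426879623
```

View pics/w19.png

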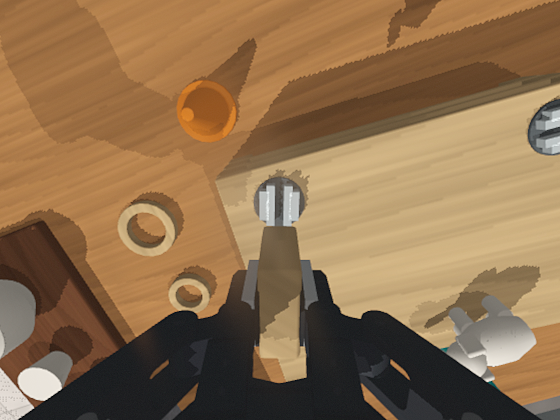

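View pics/t19c.png

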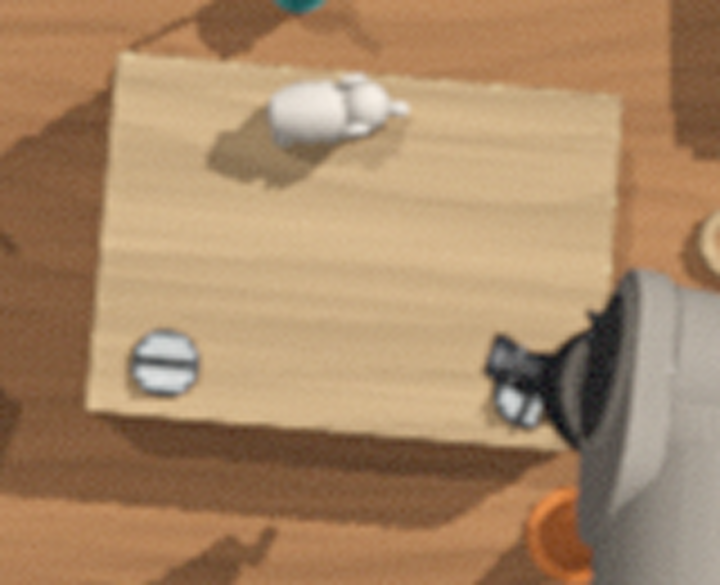

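Drum 1's slot now runs parallel to the long edge, and the stop was felt at 0.67 N m. At drum 0 the slot is at -22.2° and the blade at -21.3°, so I'm inserting.

{"api": "move_arm", "payload": {"increments": "0 0.7 0.4 -20 0 0 -0.015; 0 0 0 -33 0 0 0; 0 0 0 -12 0 0 0; 0 0 0 -3 0 0 0; 0 0 0 -3 0 0 0; 0 0 0 -2 0 0 0; 0 0 0 -2 0 0 0; 0 0 0 0 0 0 0"}}

```text
t: 43.5
eef_pos: [0.4571, -0.2496, 0.1427]
tool_rot: [0.0, 0.192, 0.981, -0.0]
contact_force: [-0.7, 0.2, -0.8]
gripper_width: 0.194
```

```bash
python3 -c "
from h import *
st()"
```

```text
t 43.5 p [ 457.1 -249.6  142.7] jaw 67.8 F [-0.7  0.2 -0.8] M [ 0.008 -0.006 -0.006] g 0.194 q7 1.35
```

{"api": "move_arm", "payload": {"increments": "0 0 0 0 0 0 -0.13; 0 0 0 0 0 0 -0.13; 0 0 0 0 0 0 -0.13; 0 0 0 0 0 0 -0.13; 0 0 0 0 0 0 -0.13; 0 0 0 0 0 0 -0.13; 0 0 0 0 0 0 -0.13; 0 0 0 0 0 0 -0.13"}}

```text
t: 44.5
eef_pos: [0.4572, -0.2496, 0.1427]
tool_rot: [0.0, 0.656, 0.755, 0.0]
contact_force: [0.0, 0.7, -2.1]
gripper_width: 0.192
```

```bash
python3 -c "
from h import *
st()"
```

```text
t 44.5 p [ 457.2 -249.6  142.7] jaw 8.0 F [ 0.   0.7 -2.1] M [-0.075 -0.175  0.16 ] g 0.192 q7 0.4
```

{"api": "move_arm", "payload": {"increments": "0 0 0 0 0 0 -0.1; 0 0 0 0 0 0 -0.1; 0 0 0 0 0 0 -0.08; 0 0 0 0 0 0 -0.08; 0 0 0 0 0 0 -0.05; 0 0 0 0 0 0 0; 0 0 0 0 0 0 0; 0 0 0 0 0 0 0"}}

```text
t: 45.5
eef_pos: [0.4575, -0.2496, 0.1427]
tool_rot: [0.0, 0.795, 0.607, 0.0]
contact_force: [3.1, -0.2, -2.6]
gripper_width: 0.191
```

```bash
python3 -c "
from h import *
st()"
```

```text
t 45.5 p [ 457.5 -249.6  142.7] jaw -15.2 F [ 3.1 -0.2 -2.6] M [-0.162 -0.625  0.117] g 0.191 q7 0.02
```

{"api": "move_arm", "payload": {"increments": "0 0 0 0 0 0 -0.04; 0 0 0 0 0 0 -0.04; 0 0 0 0 0 0 -0.04; 0 0 0 0 0 0 -0.02; 0 0 0 0 0 0 0; 0 0 0 0 0 0 0; 0 0 0 0 0 0 0; 0 0 0 0 0 0 0"}}

```text
t: 46.5
eef_pos: [0.4575, -0.25, 0.1427]
tool_rot: [0.001, 0.835, 0.55, 0.0]
contact_force: [4.1, -2.6, -4.8]
gripper_width: 0.193
```

```bash
python3 -c "
from h import *
st()"
```

```text
t 46.5 p [ 457.5 -250.   142.7] jaw -23.3 F [ 4.1 -2.6 -4.8] M [-0.588 -1.3    0.68 ] g 0.193 q7 -0.11
```

Drum 0's stop was felt at 0.68 N m. I'm backing off into the slack, lifting, and checking both drums from above.

{"api": "move_arm", "payload": {"increments": "0 0 0 0 0 0 0.09; 0 0 0 0 0 0 0.09; 0 0 0 0 0 0 0; 0 0 0 10 0 0 0; 0 0 0 25 0 0 0; 0 0 0 35 0 0 0; 0 5 50 20 0 0 0; 0 5 55 0 0 0 0"}}

```text
t: 47.5
eef_pos: [0.467, -0.1445, 0.2348]
tool_rot: [0.001, 0.784, 0.621, 0.0]
contact_force: [1.5, 0.2, -0.7]
gripper_width: 0.191
```

{"api": "move_arm", "payload": {"increments": "0 0 55 0 0 0 -0.03; 0 0 60 0 0 0 -0.04; 0 0 60 0 0 0 -0.04; 0 -2 60 0 0 0 -0.04; 0 -4 40 0 0 0 -0.02; 0 -4 20 0 0 0 0; 0 0 0 0 0 0 0; 0 0 0 0 0 0 0"}}

```text
t: 48.5
eef_pos: [0.4569, 0.1487, 0.2326]
tool_rot: [0.0, 0.833, 0.553, -0.001]
contact_force: [0.4, -0.8, -0.8]
gripper_width: 0.192
```

Run:
```python
from h import *
st()
im,W,T,d=wsnap('w20')
m=(abs(W[...,2]-.05)<.004)&(d>0)&(abs(W[...,0]-.455)<.05)&(abs(W[...,1]-.15)<.05); P=W[m]; print('stand',len(P),cv2.minAreaRect((P[:,:2]*1000).astype(np.float32)))
z=bot.get_obs()['eef_pos'][2]
m=(abs(W[...,2]-z-.0545)<.004)&(d>0); P=W[m]; print('handle',len(P),P[:,2].mean()-z,cv2.minAreaRect((P[:,:2]*1000).astype(np.float32)))
im,d=snap('top','t20'); crop(im,230,390,160,290,4.5,'t20c')
W=cloud('top',d)
for cx,cy in ((.4782,-.0129),(.4542,-.2517)):
  m=(W[...,2]>.105)&(np.hypot(W[...,0]-cx,W[...,1]-cy)<.0145)&(d>0)&(im.min(-1)<115)
  Q=W[m][:,:2]; U=np.linalg.svd(Q-Q.mean(0))[2][0]; print('slot',len(Q),Q.mean(0),np.degrees(np.arctan2(U[1],U[0])))
```

```text
t 48.5 p [456.9 148.7 232.6] jaw -22.9 F [ 0.4 -0.8 -0.8] M [0.022 0.014 0.028] g 0.192 q7 -0.94
stand 3037 ((455.6345520019531, 150.6805419921875), (76.21479034423828, 55.50386428833008), 68.22577667236328)
handle 4341 0.05402668492771662 ((456.22265625, 148.85914611816406), (41.669532775878906, 42.22142791748047), 23.04441261291504)
slot 11 [ 0.47854478 -0.0133325 ] -96.05883608195667
slot 12 [ 0.45555424 -0.2509503 ] 85.67497534527124
```

View pics/w20.png

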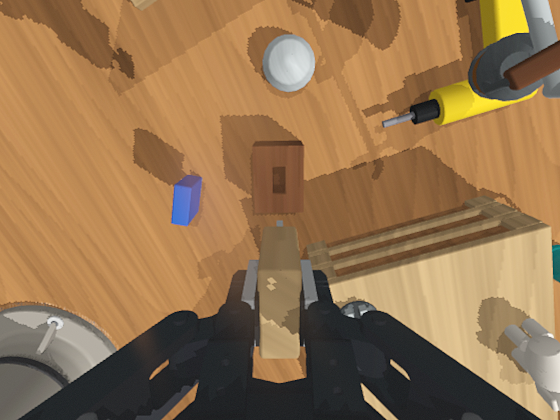

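View pics/t20c.png

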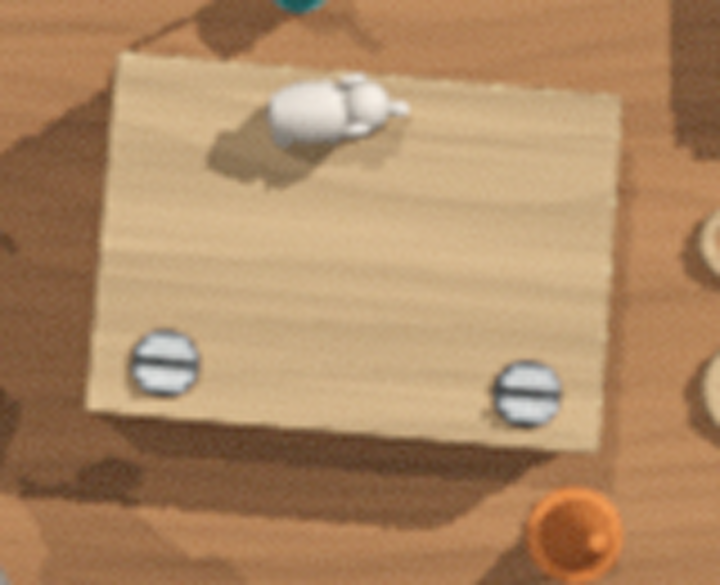

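Both slots lie along the tiers' y axis (-96.1° and -94.3°, with the tiers' y axis at -95.7°), so both are seated. I'm putting the key back.

{"api": "move_arm", "payload": {"increments": "0 -0.3 2.9 -30 0 0 0.01; 0 0 0 -40 0 0 0; 0 0 0 -40 0 0 0; 0 0 0 -25 0 0 0; 0 0 0 0 0 0 0; 0 0 0 0 0 0 0; 0 0 0 -10 0 0 0; 0 0 0 -10 0 0 0"}}

```text
t: 49.6
eef_pos: [0.4573, 0.1533, 0.0777]
tool_rot: [0.0, 0.83, 0.558, 0.001]
contact_force: [1.1, 0.2, -0.3]
gripper_width: 0.19
```

```bash
python3 -c "
from h import *
st()"
```

```text
t 49.6 p [457.3 153.3  77.7] jaw -22.2 F [ 1.1  0.2 -0.3] M [ 0.028  0.015 -0.026] g 0.19 q7 -1.1
```

{"api": "move_arm", "payload": {"increments": "0 -0.7 -1.7 0 0 0 0; 0 0 0 -10 0 0 0; 0 0 0 -12 0 0 0; 0 0 0 -6 0 0 0; 0 0 0 -3 0 0 0; 0 0 0 -1 0 0 0; 0 0 0 0 0 0 0; 0 0 0 0 0 0 0"}}

```text
t: 50.6
eef_pos: [0.4563, 0.1517, 0.0458]
tool_rot: [0.0, 0.83, 0.558, 0.0]
contact_force: [-0.2, -0.1, -1.0]
gripper_width: 0.19
```

```bash
python3 -c "
from h import *
st()
im,W,T,d=wsnap('w21'); crop(im,160,400,150,420,2.2,'w21c')"
```

```text
t 50.6 p [456.3 151.7  45.8] jaw -22.1 F [-0.2 -0.1 -1. ] M [ 0.012  0.026 -0.01 ] g 0.19 q7 -1.14
```

View pics/w21c.png

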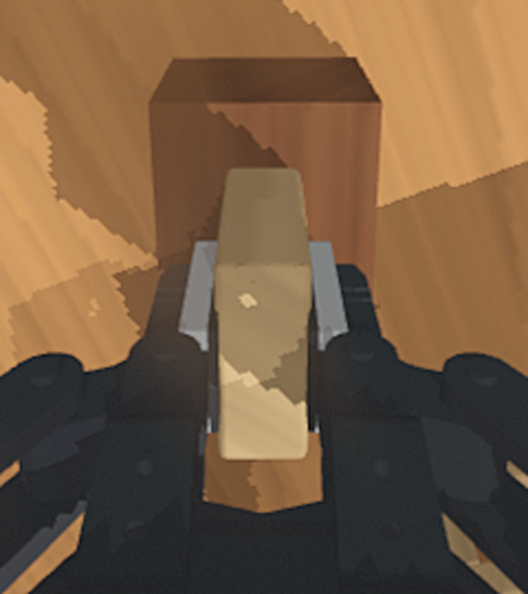

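{"api": "move_arm", "payload": {"increments": "0 0 0 -1 0 0 0; 0 0 0 0 0 0 0; 0.25 0 0 0 0 0 0; 0.35 0 0 0 0 0 0; 0.4 0 0 0 0 0 0; 0.4 0 0 10 0 0 0; 0.4 0 0 40 0 0 0; 0.4 0 0 50 0 0 0", "newtons": 40}}

```text
t: 51.65
eef_pos: [0.4552, 0.1514, 0.1455]
tool_rot: [-0.0, 0.83, 0.558, -0.001]
contact_force: [0.7, 0.1, 0.5]
gripper_width: 0.399
```

{"api": "move_arm", "payload": {"increments": "0.4 0 0 55 0 0 0; 0.4 0 0 50 0 0 -0.1; 0.35 8 8 45 0 0 -0.14; 0.35 20 8 0 0 0 -0.14; 0.35 20 8 0 0 0 -0.14; 0.35 20 8 0 0 0 -0.14; 0.35 20 8 0 0 0 -0.14; 0.35 20 8 0 0 0 -0.14"}}

```text
t: 52.65
eef_pos: [0.5644, 0.1999, 0.2951]
tool_rot: [-0.0, 0.993, 0.12, 0.0]
contact_force: [-0.5, -1.0, 0.0]
gripper_width: 0.352
```

Run:
```python
from h import *
st()
im,W,T,d=wsnap('w22')
bars(W,d,.212,.235,(.55,.7,.18,.34))
im,d=snap('scene','s22'); crop(im,220,440,60,220,3.5,'s22c')
im,d=snap('top','t22'); W=cloud('top',d)
m=(abs(W[...,2]-.1)<.006)&(d>0)&(abs(W[...,0]-.454)<.05)&(abs(W[...,1]-.15)<.05); P=W[m]; print('key',len(P),P.mean(0),cv2.minAreaRect((P[:,:2]*1000).astype(np.float32)))
```

```text
t 52.65 p [564.4 199.9 295.1] jaw -76.3 F [-0.5 -1.   0. ] M [-0.013 -0.029  0.029] g 0.352 q7 -1.9
bar n 1139 px [157. 109.] mean [620.  303.7 223.4] rect [619.5 305. ] [39.7 12.5] 6.0 z 0.228
bar n 858 px [312. 139.] mean [625.6 191.4 224.4] rect [625.  190.9] [39.8 12.1] 1.3 z 0.2276
key 23 [0.4505028  0.13531262 0.09910938] ((449.92913818359375, 138.22743225097656), (21.824058532714844, 15.084928512573242), 67.77330017089844)
```

View pics/s22c.png

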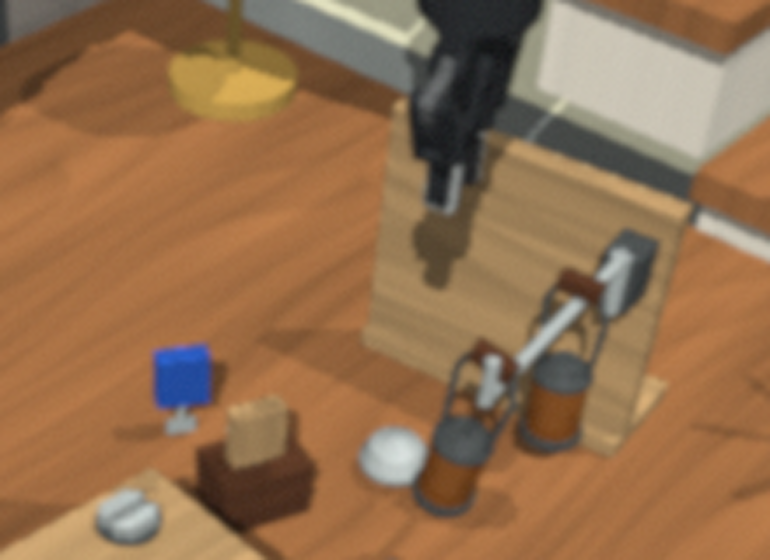

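View pics/w22.png

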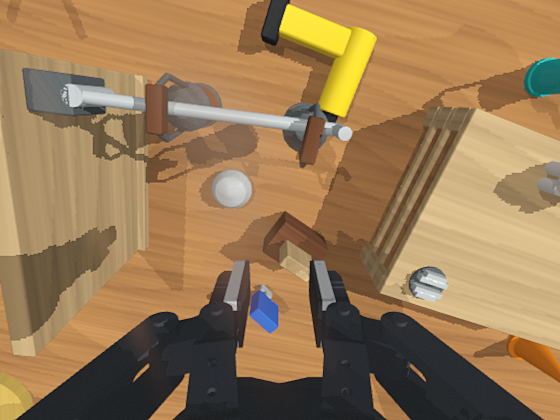

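Lantern B has been knocked along the peg towards the pin: its bar is now at about (0.625, 0.191). The key is upright in its stand. I'm looking closer before grasping.

{"api": "move_arm", "payload": {"increments": "0.35 10 0 5 0 0 -0.05; 0.35 15 -3 5 0 0 -0.05; 0.35 15 -3 0 0 0 -0.02; 0.35 8 -3 0 0 0 0; 0.35 0 0 0 0 0 0; 0.35 0 0 0 0 0 0; 0.35 0 0 0 0 0 0; 0.35 0 0 0 0 0 0"}}

```text
t: 53.8
eef_pos: [0.6118, 0.1908, 0.3047]
tool_rot: [0.0, 0.998, 0.062, 0.0]
contact_force: [1.0, -0.3, 1.0]
gripper_width: 0.35
```

Run:
```python
from h import *
st()
im,W,T,d=wsnap('w23'); im=im.astype(int)
crop(im.astype(np.uint8),170,390,100,260,3.4,'w23c')
m=(d>0)&(W[...,2]>.2)&(W[...,2]<.245)&(im[...,0]-im[...,2]>25)&(abs(W[...,1]-.19)<.03)&(abs(W[...,0]-.63)<.04); P=W[m]; print(len(P),P.min(0),P.max(0))
c=P.mean(0); V=np.linalg.svd(P-c)[2][0]; print(c,V); s=(P-c)@V; print(s.min(),s.max())
print(cv2.minAreaRect((P[:,:2]*1000).astype(np.float32)))
m=(d>0)&(W[...,2]>.229)&(W[...,2]<.243)&(abs(W[...,0]-.636)<.02)&(abs(W[...,1]-.171)<.02)
print('pin',m.sum(),W[m].mean(0))
```

```text
t 53.8 p [611.8 190.8 304.7] jaw -82.8 F [ 1.  -0.3  1. ] M [ 0.057  0.027 -0.001] g 0.35 q7 -1.97
644 [0.60384581 0.16744497 0.20072204] [0.65679295 0.21996112 0.23710691]
[0.62446057 0.19094179 0.22013499] [-0.96443347  0.06236463 -0.25686325]
-0.025996913614339815 0.021989145322442002
((629.2681884765625, 190.71177673339844), (40.643531799316406, 43.737857818603516), 49.975746154785156)
pin 156 [0.63645633 0.17229709 0.23599219]
```

View pics/w23c.png

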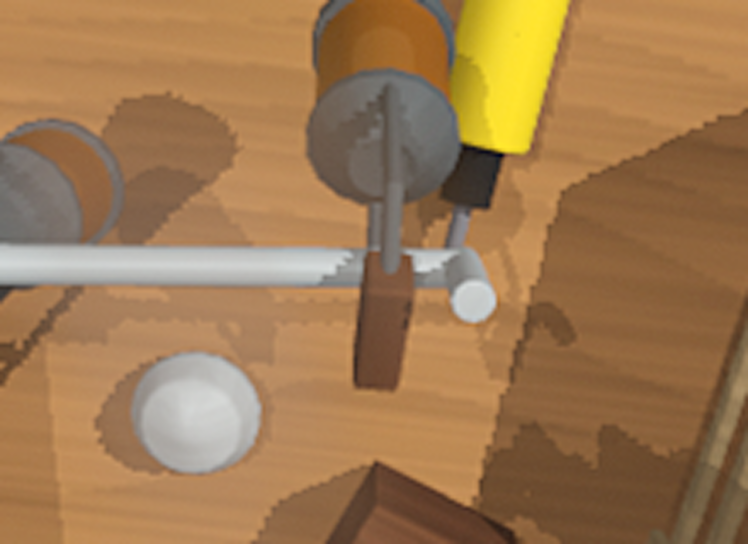

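Run:
```python
from h import *
st()
im,W,T,d=wsnap('w24'); im=im.astype(int)
m=((im[...,0]-im[...,2]>30)&(im[...,0]<140)&(d>0)&(W[...,2]>.195)&(W[...,2]<.24)&(abs(W[...,1]-.19)<.03)&(abs(W[...,0]-.63)<.04)).astype(np.uint8)
m=cv2.morphologyEx(m,cv2.MORPH_OPEN,np.ones((3,3)))
k,l,s,c=cv2.connectedComponentsWithStats(m); i=1+np.argmax(s[1:,4]); print(s[i]); P=W[l==i]
A=np.c_[P[:,0]-.625,P[:,1]-.19,np.ones(len(P))]; 
# robust top plane fit
w=np.ones(len(P),bool)
for _ in range(6):
  co=np.linalg.lstsq(A[w],P[w,2],rcond=None)[0]; r=P[:,2]-A@co; w=r>-.002
print('plane dz/dx,dz/dy,z',co,w.sum()); Q=P[w]; print(Q.min(0),Q.max(0),Q.mean(0)); U=np.linalg.svd(Q[:,:2]-Q[:,:2].mean(0))[2][0]; print(np.degrees(np.arctan2(U[1],U[0])),cv2.minAreaRect((Q[:,:2]*1000).astype(np.float32)))
im2,d2=snap('scene','s24'); crop(im2,300,440,60,220,4,'s24c')
```

```text
t 53.85 p [611.9 190.7 304.7] jaw -82.9 F [-0.7 -1.  -0.1] M [-0.021 -0.021  0.037] g 0.35 q7 -1.97
[274 174  18  41 547]
plane dz/dx,dz/dy,z [0.46533118 0.01397014 0.22363395] 417
[0.60426924 0.18459573 0.21253003] [0.63523939 0.19609497 0.22828123] [0.62056002 0.19042722 0.22157386]
179.74324167258578 ((619.7890014648438, 190.19500732421875), (30.882474899291992, 11.46739673614502), 1.3175679445266724)
```

View pics/s24c.png

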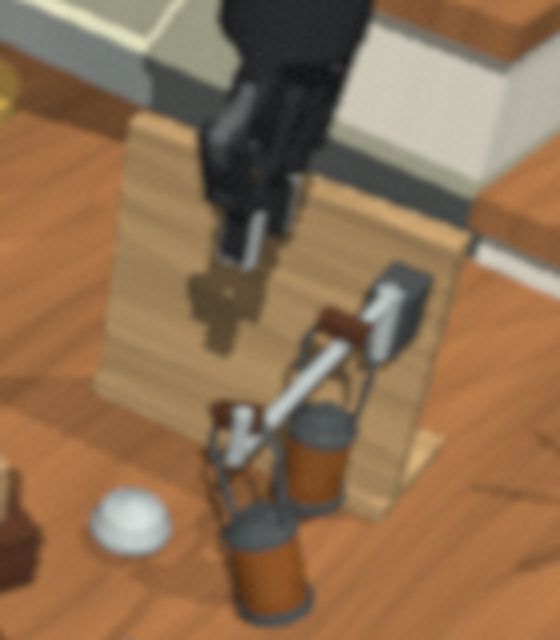

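Lantern B is still swinging, so I'm letting it settle.

{"api": "move_arm", "payload": {"increments": "0.35 0 0 0 0 0 0; 0.35 0 0 0 0 0 0; 0.35 0 0 0 0 0 0; 0.35 0 0 0 0 0 0; 0.35 0 0 0 0 0 0; 0.35 0 0 0 0 0 0; 0.35 0 0 0 0 0 0; 0.35 0 0 0 0 0 0"}}

```text
t: 54.95
eef_pos: [0.612, 0.1906, 0.3046]
tool_rot: [0.0, 0.998, 0.062, -0.0]
contact_force: [0.3, -0.2, 0.1]
gripper_width: 0.351
```

{"api": "move_arm", "payload": {"increments": "0.35 0 0 0 0 0 0; 0.35 0 0 0 0 0 0; 0.35 0 0 0 0 0 0; 0.35 0 0 0 0 0 0; 0.35 0 0 0 0 0 0; 0.35 0 0 0 0 0 0; 0.35 0 0 0 0 0 0; 0.35 0 0 0 0 0 0"}}

```text
t: 55.95
eef_pos: [0.612, 0.1906, 0.3046]
tool_rot: [0.0, 0.998, 0.062, -0.0]
contact_force: [0.2, 0.2, -0.2]
gripper_width: 0.348
```

```bash
cat > bar.py <<'E'
from h import *
def go(n,cx=.625,cy=.19):
  im,W,T,d=wsnap(n); im=im.astype(int)
  m=((im[...,0]-im[...,2]>30)&(im[...,0]<140)&(d>0)&(W[...,2]>.195)&(W[...,2]<.24)&(abs(W[...,1]-cy)<.03)&(abs(W[...,0]-cx)<.04)).astype(np.uint8)
  m=cv2.morphologyEx(m,cv2.MORPH_OPEN,np.ones((3,3)))
  k,l,s,c=cv2.connectedComponentsWithStats(m); i=1+np.argmax(s[1:,4]); P=W[l==i]
  A=np.c_[P[:,0]-cx,P[:,1]-cy,np.ones(len(P))]; w=np.ones(len(P),bool)
  for _ in range(6):
    co=np.linalg.lstsq(A[w],P[w,2],rcond=None)[0]; r=P[:,2]-A@co; w=r>-.002
  Q=P[w]; print('dz/dx,dz/dy,z',np.round(co,3),s[i,4],w.sum(),np.round(Q.min(0),4),np.round(Q.max(0),4),cv2.minAreaRect((Q[:,:2]*1000).astype(np.float32)))
  return im
E
python3 - <<'E'
from bar import *
st(); im=go('w25'); go('w26'); go('w27')
crop(im.astype(np.uint8),170,390,0,260,2.3,'w25c')
im2,d2=snap('scene','s25'); crop(im2,300,440,60,220,3.7,'s25c')
E
```

```text
t 55.95 p [612.  190.6 304.6] jaw -82.9 F [ 0.2  0.2 -0.2] M [0.011 0.057 0.014] g 0.348 q7 -1.97
dz/dx,dz/dy,z [0.235 0.02  0.224] 589 498 [0.6054 0.1849 0.2189] [0.6381 0.1965 0.2283] ((621.8455200195312, 190.53245544433594), (32.64889144897461, 11.533281326293945), 1.2044100761413574)
dz/dx,dz/dy,z [ 0.093 -0.026  0.225] 593 535 [0.6074 0.1852 0.2218] [0.6403 0.1968 0.2283] ((623.7871704101562, 191.09066772460938), (11.5421724319458, 32.924739837646484), 89.52652740478516)
dz/dx,dz/dy,z [-0.064 -0.022  0.226] 612 579 [0.609  0.1851 0.2232] [0.6426 0.1969 0.229 ] ((625.8472290039062, 190.86131286621094), (33.480018615722656, 11.673383712768555), 1.4751619100570679)
```

View pics/s25c.png

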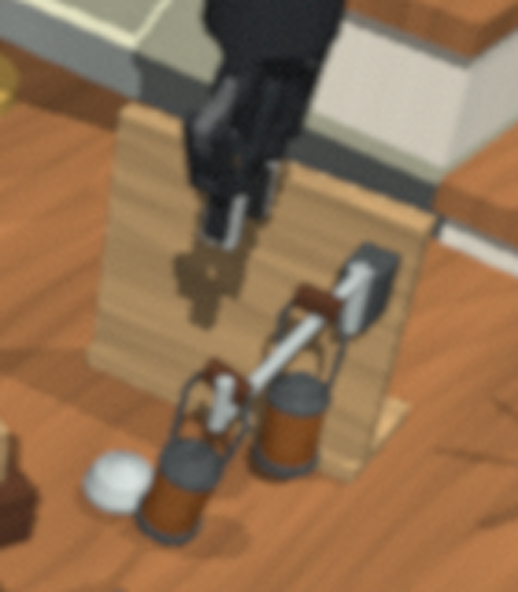

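View pics/w25c.png

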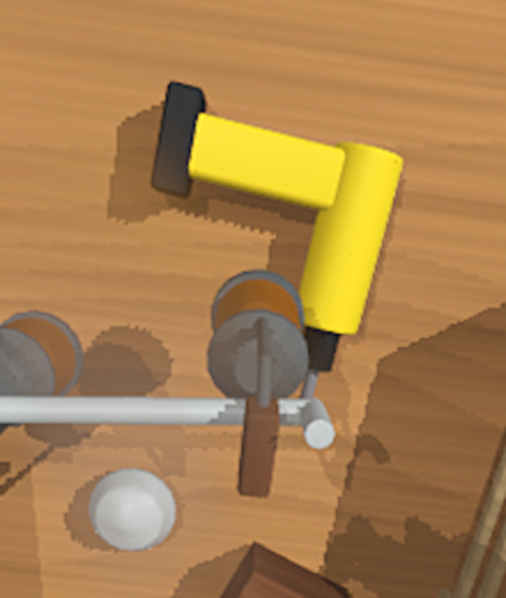

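{"api": "move_arm", "payload": {"increments": "0.35 0 0 0 0 0 0; 0.35 0 0 0 0 0 0; 0.35 0 0 0 0 0 0; 0.35 0 0 0 0 0 0; 0.35 0 0 0 0 0 0; 0.35 0 0 0 0 0 0; 0.35 0 0 0 0 0 0; 0.35 0 0 0 0 0 0"}}

```text
t: 57.15
eef_pos: [0.612, 0.1906, 0.3046]
tool_rot: [-0.0, 0.998, 0.062, 0.0]
contact_force: [-0.2, 0.1, 0.5]
gripper_width: 0.348
```

{"api": "move_arm", "payload": {"increments": "0.35 0 0 0 0 0 0; 0.35 0 0 0 0 0 0; 0.35 0 0 0 0 0 0; 0.35 0 0 0 0 0 0; 0.35 0 0 0 0 0 0; 0.35 0 0 0 0 0 0; 0.35 0 0 0 0 0 0; 0.35 0 0 0 0 0 0"}}

```text
t: 58.15
eef_pos: [0.6121, 0.1906, 0.3046]
tool_rot: [0.0, 0.998, 0.062, -0.0]
contact_force: [0.2, 0.2, 0.4]
gripper_width: 0.347
```

{"api": "move_arm", "payload": {"increments": "0.35 0 0 0 0 0 0; 0.35 0 0 0 0 0 0; 0.35 0 0 0 0 0 0; 0.35 0 0 0 0 0 0; 0.35 0 0 0 0 0 0; 0.35 0 0 0 0 0 0; 0.35 0 0 0 0 0 0; 0.35 0 0 0 0 0 0"}}

```text
t: 59.15
eef_pos: [0.612, 0.1906, 0.3046]
tool_rot: [0.0, 0.998, 0.062, 0.0]
contact_force: [0.8, -0.0, -0.2]
gripper_width: 0.351
```

Run:
```python
from bar import *
st()
for i in range(8): go('w28%d'%i)
```

```text
t 59.15 p [612.  190.6 304.6] jaw -82.9 F [ 0.8 -0.  -0.2] M [ 0.009 -0.007 -0.016] g 0.351 q7 -1.97
dz/dx,dz/dy,z [0.321 0.005 0.224] 579 470 [0.6052 0.185  0.2167] [0.6372 0.1964 0.2285] ((621.2035522460938, 190.49034118652344), (31.952560424804688, 11.36136245727539), 1.2640273571014404)
dz/dx,dz/dy,z [ 0.34  -0.006  0.224] 577 470 [0.6049 0.185  0.2162] [0.6369 0.1963 0.2289] ((620.892333984375, 190.5076446533203), (31.961013793945312, 11.28914737701416), 0.8491295576095581)
dz/dx,dz/dy,z [0.293 0.019 0.224] 578 477 [0.6048 0.185  0.217 ] [0.6375 0.1964 0.2284] ((621.1990966796875, 190.5450897216797), (32.62771987915039, 11.39211654663086), 1.0064517259597778)
dz/dx,dz/dy,z [ 0.214 -0.024  0.224] 590 507 [0.6056 0.1849 0.2189] [0.6388 0.1966 0.2283] ((622.2430419921875, 190.5762939453125), (33.077354431152344, 11.623071670532227), 1.1321104764938354)
dz/dx,dz/dy,z [ 0.1   -0.028  0.225] 599 537 [0.6074 0.1852 0.2215] [0.6405 0.1968 0.2274] ((623.9189453125, 191.04835510253906), (11.548909187316895, 33.10620880126953), 89.82986450195312)
dz/dx,dz/dy,z [-0.017 -0.024  0.226] 606 564 [0.6088 0.1853 0.2235] [0.642  0.1968 0.2276] ((625.4027099609375, 190.95326232910156), (33.15760040283203, 11.503495216369629), 0.7462493181228638)
dz/dx,dz/dy,z [-0.106 -0.035  0.227] 607 581 [0.61   0.1853 0.2232] [0.6432 0.197  0.2291] ((626.6190185546875, 191.07408142089844), (33.200599670410156, 11.633086204528809), 0.5728354454040527)
dz/dx,dz/dy,z [-0.168 -0.052  0.227] 600 586 [0.6108 0.1854 0.2222] [0.6439 0.1972 0.2312] ((627.3508911132812, 191.1665802001953), (33.172813415527344, 11.63570785522461), 1.1585912704467773)
```

It swings with a 0.65 s period and barely decays, while y and yaw stay steady. I'll grip the bar's -x end, which keeps the pads clear of the pin, and then correct the tilt.

{"api": "move_arm", "payload": {"increments": "0.28 -2 0.2 -30 0 0 -0.05; 0.28 0 0 -40 0 0 -0.05; 0.28 0 0 -30 0 0 0; 0.28 0 0 -15 0 0 0; 0.28 0 0 -7.6 0 0 0; 0.28 0 0 0 0 0 0; 0.05 0 0 0 0 0 0; 0 0 0 0 0 0 0", "newtons": 40}}

```text
t: 60.55
eef_pos: [0.6108, 0.1911, 0.1831]
tool_rot: [-0.0, 1.0, 0.012, 0.001]
contact_force: [0.5, 1.1, 2.1]
gripper_width: 0.126
```

Run:
```python
from h import *
st()
im,W,T,d=wsnap('w30'); im2,d2=snap('scene','s30'); crop(im2,300,440,60,220,3.7,'s30c')
```

```text
t 60.55 p [610.8 191.1 183.1] jaw -88.6 F [0.5 1.1 2.1] M [ 0.022 -0.175  0.009] g 0.126 q7 -2.11
```

View pics/s30c.png

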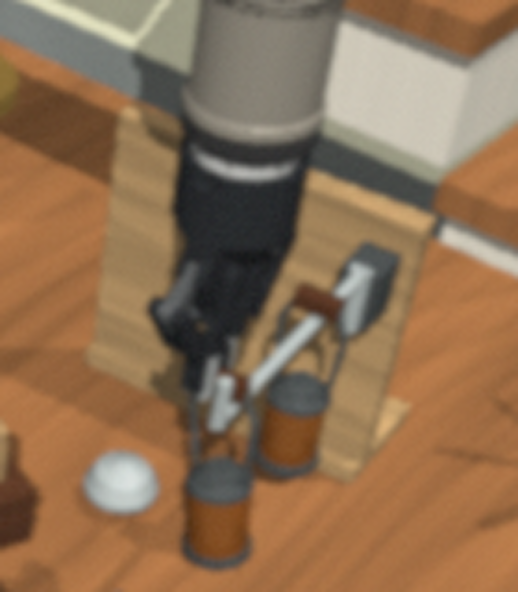

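View pics/w30.png

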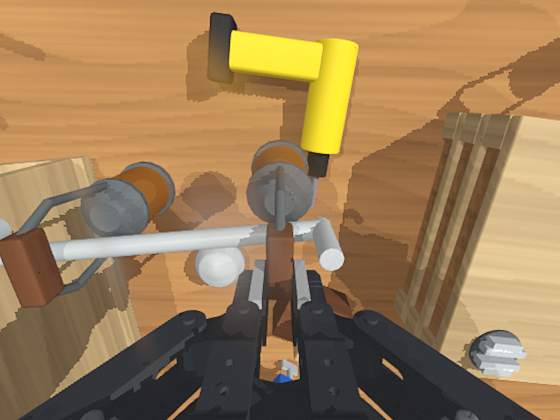

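Gripped close to upright. I'm raising it in the window above the peg, recentring, and checking tilt.

{"api": "move_arm", "payload": {"increments": "0 0 0 0 0 0 0; 0 0 0 6 0 0 0; 0 0 0 12 0 0 0; 0 0 0 12 0 0 0; 0 0 0 6.5 0 0 0; 0 4 0 0 0 0 0; 0 4 0 0 0 0 0; 0 0 0 0 0 0 0", "newtons": 60}}

```text
t: 61.65
eef_pos: [0.6182, 0.1905, 0.2179]
tool_rot: [0.0, 1.0, 0.012, -0.0]
contact_force: [0.5, 0.4, -1.4]
gripper_width: 0.118
```

Run:
```python
from h import *
st()
im,W,T,d=wsnap('w31'); im=im.astype(int)
m=(d>0)&(W[...,2]>.165)&(W[...,2]<.2)&(np.hypot(W[...,0]-.634,W[...,1]-.19)<.03)&(im.max(-1)-im.min(-1)<25); 
print(m.sum()); P=W[m]; w=np.ones(len(P),bool)
A=np.c_[P[:,0]-.634,P[:,1]-.19,np.ones(len(P))]
for _ in range(8):
  co=np.linalg.lstsq(A[w],P[w,2],rcond=None)[0]; r=abs(P[:,2]-A@co); w=r<max(.0015,np.median(r)*1.5)
print(co,w.sum(),P[w].mean(0))
crop(im.astype(np.uint8),170,390,120,330,2.6,'w31c')
im2,d2=snap('scene','s31'); crop(im2,300,440,60,220,3.7,'s31c')
```

```text
t 61.65 p [618.2 190.5 217.9] jaw -88.6 F [ 0.5  0.4 -1.4] M [ 0.011  0.057 -0.042] g 0.118 q7 -2.09
2405
[-0.30160796  0.00902225  0.18694296] 1622 [0.64934385 0.1914618  0.18237387]
```

View pics/w31c.png

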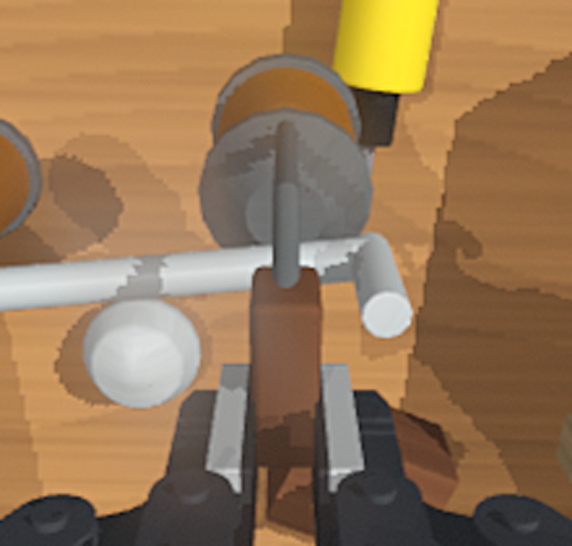

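View pics/s31c.png

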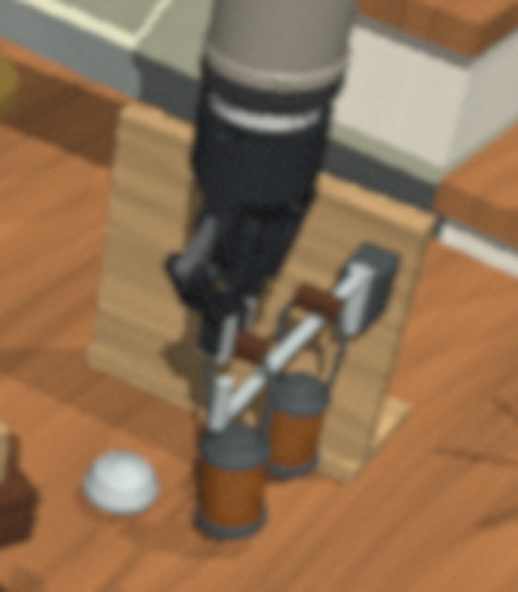

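```bash
cat > tilt.py <<'E'
from h import *
def tilt(f,show=True):
  D=np.load('pics/%s.npz'%f); W=wcloud(D['d'],D['T']); im=D['im'].astype(int); d=D['d']
  t=bot.get_obs()['eef_pos']
  m=(d>0)&(im[...,0]-im[...,2]>20)&(im[...,0]<140)&(W[...,2]>t[2]+.02)&(W[...,2]<t[2]+.055)&(abs(W[...,1]-t[1])<.008)&(abs(W[...,0]-t[0])<.045)
  P=W[m]; xs=np.linspace(P[:,0].min(),P[:,0].max(),9)
  for a,b in zip(xs[:-1],xs[1:]):
    q=P[(P[:,0]>=a)&(P[:,0]<b)]
    if len(q)>3: print(round((a+b)/2,4),round(q[:,2].max(),4),round(np.percentile(q[:,2],80),4),len(q))
  # amber body / foot
  m=(d>0)&(W[...,2]>t[2]-.115)&(W[...,2]<t[2]-.02)&(np.hypot(W[...,0]-t[0]-.015,W[...,1]-t[1])<.05)
  for z in np.arange(t[2]-.11,t[2]-.02,.01):
    q=W[m&(abs(W[...,2]-z)<.003)]
    if len(q)>5: print('z',round(z,3),len(q),'xmax',round(q[:,0].max(),4),'ymean',round((q[:,1].min()+q[:,1].max())/2,4))
E
python3 -c "
from tilt import *
tilt('w31')"
```

```text
0.6095 0.2646 0.2637 18
0.6148 0.2729 0.2578 98
0.6202 0.2607 0.2582 212
0.6255 0.2597 0.2588 240
0.6309 0.2605 0.2595 264
0.6363 0.2614 0.2601 279
0.6416 0.2619 0.2608 291
0.647 0.262 0.2605 515
z 0.118 36 xmax 0.6719 ymean 0.1925
z 0.128 215 xmax 0.6711 ymean 0.1912
z 0.138 96 xmax 0.6669 ymean 0.1911
z 0.148 115 xmax 0.6656 ymean 0.1919
z 0.158 112 xmax 0.6647 ymean 0.1916
z 0.168 32 xmax 0.6635 ymean 0.1925
z 0.178 1103 xmax 0.6641 ymean 0.1914
z 0.188 634 xmax 0.6621 ymean 0.192
```

{"api": "move_arm", "payload": {"increments": "0 -1 0 3 0 0.05 0; 0 -1 0 1 0 0.05 0; 0 0 0 0 0 0 0; 0 1 -8 0 0 0 0; 0 2 -18 0 0 0 0; 0 2 -18 0 0 0 0; 0 2 -18 0 0 0 0; 0 2 -18 0 0 0 0"}}

```text
t: 62.75
eef_pos: [0.6252, 0.1089, 0.2226]
tool_rot: [-0.0, 0.999, 0.012, -0.05]
contact_force: [-0.1, 0.7, -1.3]
gripper_width: 0.12
```

Run:
```python
from tilt import *
st(); wsnap('w32'); tilt('w32')
im2,d2=snap('scene','s32'); crop(im2,280,440,60,240,3.3,'s32c')
im,d=snap('top','t32'); W=cloud('top',d)
crop(im,100,400,130,300,2.6,'t32c')
```

```text
t 62.75 p [625.2 108.9 222.6] jaw -88.7 F [-0.1  0.7 -1.3] M [ 0.018 -0.061  0.011] g 0.12 q7 -1.93
0.6196 0.2706 0.2699 7
0.6249 0.2625 0.2622 48
0.6303 0.2633 0.2623 180
0.6357 0.2631 0.2624 183
0.641 0.2641 0.2627 210
0.6464 0.264 0.2628 216
0.6518 0.2639 0.2629 234
0.6571 0.2642 0.2625 449
z 0.122 205 xmax 0.6693 ymean 0.1102
z 0.132 95 xmax 0.6661 ymean 0.1098
z 0.142 104 xmax 0.6659 ymean 0.1105
z 0.152 112 xmax 0.6656 ymean 0.11
z 0.162 112 xmax 0.6653 ymean 0.1111
z 0.172 43 xmax 0.6666 ymean 0.1099
z 0.182 1244 xmax 0.6665 ymean 0.1098
z 0.192 202 xmax 0.6663 ymean 0.1101
```

View pics/s32c.png

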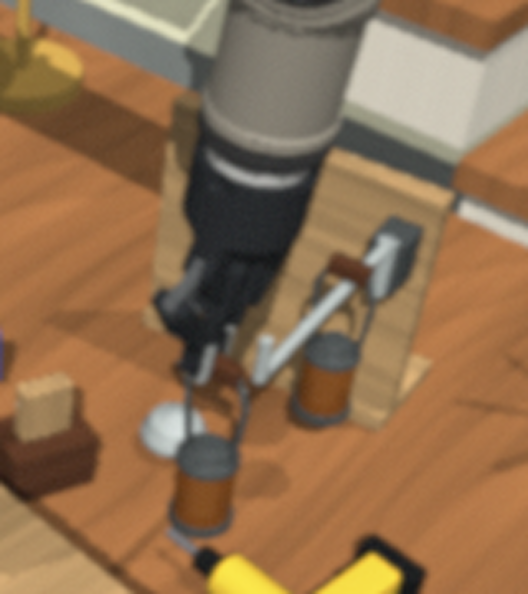

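View pics/t32c.png

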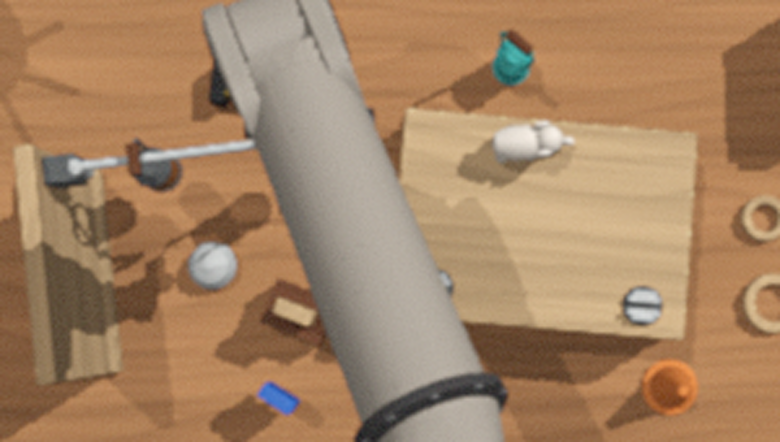

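Lantern B is free and upright again. I'm carrying it back to the board at about (0.560, -0.145).

{"api": "move_arm", "payload": {"increments": "0 0 0 15 0 0 0; 0 -20 -20 10 0 0 0; 0 -20 -40 0 0 0 0; 0 -20 -45 0 0 0 0; 0 -20 -45 0 0 0 0; 0 -5 -45 0 0 0 0; 0 0 -45 0 0 0 0; 0 0 -15 0 0 0 0"}}

```text
t: 63.9
eef_pos: [0.5402, -0.1466, 0.2486]
tool_rot: [-0.0, 0.999, 0.011, -0.049]
contact_force: [0.6, 0.9, -1.1]
gripper_width: 0.123
```

Run:
```python
from tilt import *
st(); im,W,T,d=wsnap('w33'); tilt('w33')
```

```text
t 63.9 p [ 540.2 -146.6  248.6] jaw -88.8 F [ 0.6  0.9 -1.1] M [ 0.028 -0.142  0.038] g 0.123 q7 -1.49
0.5352 0.2963 0.2957 23
0.5405 0.2956 0.2884 91
0.5457 0.2908 0.2885 206
0.551 0.2895 0.2887 229
0.5563 0.2895 0.2887 267
0.5616 0.2902 0.2888 264
0.5669 0.2902 0.289 281
0.5721 0.2906 0.2887 587
z 0.148 194 xmax 0.5845 ymean -0.1456
z 0.158 87 xmax 0.5812 ymean -0.1458
z 0.168 95 xmax 0.5809 ymean -0.1459
z 0.178 111 xmax 0.5806 ymean -0.1452
z 0.188 114 xmax 0.5806 ymean -0.146
z 0.198 38 xmax 0.582 ymean -0.1459
z 0.208 1266 xmax 0.5809 ymean -0.1452
z 0.218 273 xmax 0.5814 ymean -0.1455
```

View pics/w33.png

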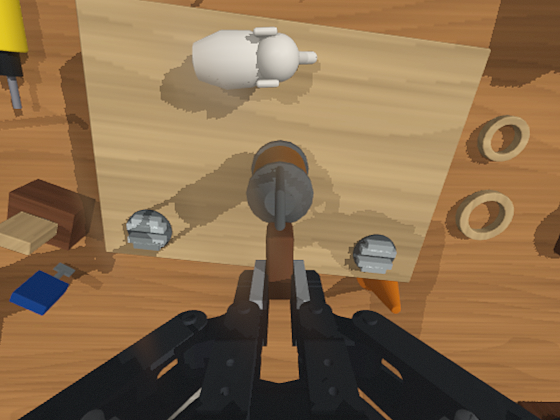

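{"api": "move_arm", "payload": {"increments": "0 0 0 -12 0 0 0; 0 0 0 -15 0 0 0; 0 0 0 -5 0 0 0; 0 0 0 -2 0 0 0; 0 0 0 -1 0 0 0; 0 0 0 0 0 0 0; 0 0 0 0 0 0 0; 0 0 0 0 0 0 0"}}

```text
t: 64.95
eef_pos: [0.5406, -0.1436, 0.2134]
tool_rot: [-0.001, 0.999, 0.012, -0.049]
contact_force: [-1.6, 1.8, 5.0]
gripper_width: 0.121
```

{"api": "move_arm", "payload": {"increments": "0 0 0 -1 0 0 0; 0 0 0 0 0 0 0; 0 0 0 -1 0 0 0; 0 0 0 0 0 0 0; 0 0 0 0 0 0 0; 0 0 0 0 0 0 0; 0 0 0 0 0 0 0; 0 0 0 0 0 0 0"}}

```text
t: 65.95
eef_pos: [0.5417, -0.1434, 0.2133]
tool_rot: [-0.001, 0.999, 0.012, -0.048]
contact_force: [-3.3, 2.0, 15.6]
gripper_width: 0.116
```

{"api": "move_arm", "payload": {"increments": "0 0 0 2 0 0 0; 0 0 0 0 0 0 0; 0.2 0 0 0 0 0 0; 0.3 0 0 0 0 0 0; 0.3 0 0 0 0 0 0; 0.35 0 0 15 0 0 0; 0.35 0 0 45 0 0 0; 0.35 0 0 45 0 -0.05 0"}}

```text
t: 66.95
eef_pos: [0.5406, -0.1439, 0.3192]
tool_rot: [-0.001, 1.0, 0.012, -0.024]
contact_force: [0.7, -0.6, -0.2]
gripper_width: 0.352
```

{"api": "move_arm", "payload": {"increments": "0.35 5 35 0 0 -0.05 0.02; 0.35 10 55 0 0 0 0.02; 0.35 12 58 0 0 0 0.02; 0.35 12 58 0 0 0 0.02; 0.35 12 58 0 0 0 0.01; 0.35 12 58 0 0 0 0; 0.35 8 58 0 0 0 0; 0.35 4 40 0 0 0 0"}}

```text
t: 67.95
eef_pos: [0.6147, 0.2791, 0.3184]
tool_rot: [-0.0, 0.998, 0.058, 0.0]
contact_force: [0.1, 0.0, 0.7]
gripper_width: 0.349
```

Run:
```python
from bar import *
st(); go('w34',.62,.305)
im,W,T,d=wsnap('w35')
im2,d2=snap('scene','s35'); crop(im2,200,440,60,280,2.7,'s35c')
m=(d>0)&(W[...,2]>.228)&(W[...,2]<.243)&(abs(W[...,0]-.636)<.03)&(abs(W[...,1]-.171)<.03)
print('pin',m.sum(),W[m].mean(0))
```

```text
t 67.95 p [614.7 279.1 318.4] jaw -83.3 F [0.1 0.  0.7] M [ 0.009  0.013 -0.023] g 0.349 q7 -2.13
dz/dx,dz/dy,z [ 0.005 -0.008  0.226] 515 466 [0.6021 0.299  0.2239] [0.6357 0.3125 0.2278] ((618.9241943359375, 305.4503173828125), (33.019771575927734, 11.805436134338379), 4.5780110359191895)
pin 171 [0.63608922 0.17335458 0.23505312]
```

View pics/s35c.png

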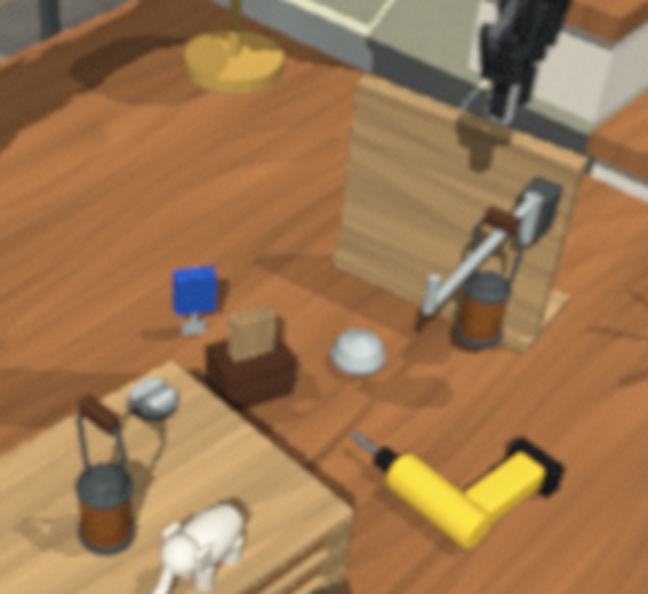

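View pics/w35.png

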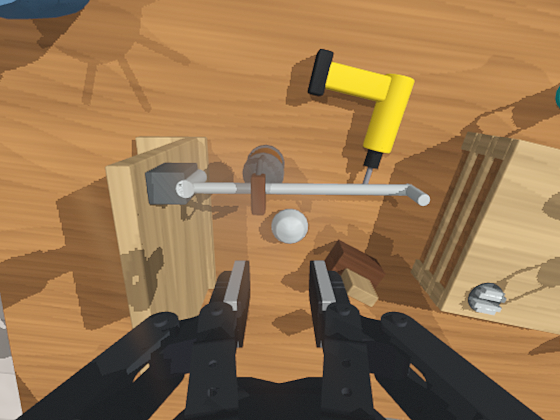

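Lantern B stands on the board, and A hangs still at (0.619, 0.305). I'm fetching A.

{"api": "move_arm", "payload": {"increments": "0.35 3 14 -10 0 0 -0.01; 0.35 2 12.4 -25 0 0 0; 0.35 0 0 -40 0 0 0; 0.35 0 0 -35 0 0 0; 0.35 0 0 -17 0 0 0; 0.35 0 0 0 0 0 0; 0 0 0 0 0 0 0; 0 0 0 0 0 0 0", "newtons": 50}}

```text
t: 69.1
eef_pos: [0.6208, 0.3028, 0.1922]
tool_rot: [-0.0, 0.999, 0.052, 0.001]
contact_force: [0.0, 0.7, 1.8]
gripper_width: 0.123
```

```bash
python3 -c "
from h import *
st()"
```

```text
t 69.1 p [620.8 302.8 192.2] jaw -84.0 F [0.  0.7 1.8] M [ 0.126 -0.008 -0.036] g 0.123 q7 -2.21
```

{"api": "move_arm", "payload": {"increments": "0 0 0 6 0 0 0; 0 0 0 14 0 0 0; 0 0 0 12 0 0 0; 0 0 0 4.5 0 0 0; 0 0 0 0 0 0 0; 0 1 -8 0 0 0 0; 0 2.3 -20 0 0 0 0; 0 2.3 -20 0 0 0 0"}}

```text
t: 70.1
eef_pos: [0.626, 0.2517, 0.2266]
tool_rot: [0.001, 0.999, 0.052, -0.0]
contact_force: [-0.4, -0.9, -1.5]
gripper_width: 0.12
```

Run:
```python
from tilt import *
st(); wsnap('w36'); tilt('w36')
```

```text
t 70.1 p [626.  251.7 226.6] jaw -84.1 F [-0.4 -0.9 -1.5] M [-0.006 -0.027  0.012] g 0.12 q7 -2.12
0.6091 0.2611 0.2601 97
0.6136 0.2715 0.2604 157
0.618 0.261 0.2603 130
0.6224 0.2616 0.2605 136
0.6268 0.2615 0.2605 139
0.6312 0.2613 0.2606 129
0.6357 0.2618 0.2605 140
0.6401 0.2613 0.26 240
z 0.117 37 xmax 0.6494 ymean 0.2555
z 0.127 133 xmax 0.6483 ymean 0.2541
z 0.137 87 xmax 0.6466 ymean 0.2539
z 0.147 91 xmax 0.6465 ymean 0.2548
z 0.157 92 xmax 0.6463 ymean 0.2542
z 0.167 13 xmax 0.6462 ymean 0.2582
z 0.177 733 xmax 0.6481 ymean 0.2533
z 0.187 504 xmax 0.6472 ymean 0.2533
z 0.197 15 xmax 0.6483 ymean 0.2551
```

{"api": "move_arm", "payload": {"increments": "0 2 -18 1 0 0 0; 0 2.3 -20 0 0 0 0; 0 2.3 -20 0 0 0 0; 0 2.3 -20 0 0 0 0; 0 2.3 -20 0 0 0 0; 0 2.3 -20 0 0 0 0; 0 2.3 -20 0 0 0 0; 0 0 -12 0 0 0 0"}}

```text
t: 71.15
eef_pos: [0.6417, 0.1022, 0.2279]
tool_rot: [0.001, 0.999, 0.051, 0.0]
contact_force: [-0.8, 0.8, -1.6]
gripper_width: 0.117
```

Run:
```python
from h import *
st(); im2,d2=snap('scene','s37'); crop(im2,200,440,60,280,2.7,'s37c')
```

```text
t 71.15 p [641.7 102.2 227.9] jaw -84.1 F [-0.8  0.8 -1.6] M [-0.008 -0.013 -0.051] g 0.117 q7 -1.88
```

View pics/s37c.png

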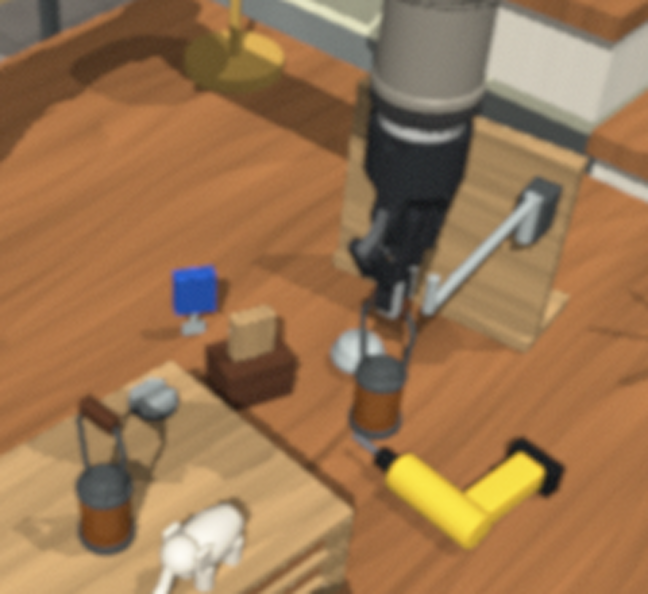

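{"api": "move_arm", "payload": {"increments": "0 0 -4 15 0 0 0; 0 -17 -20 5 0 0 0; 0 -17 -35 0 0 0 0; 0 -17 -40 0 0 0 0; 0 -17 -38 0 0 0 0; 0 0 0 0 0 0 0; 0 0 0 -10 0 0 0; 0 0 0 -10 0 0 0"}}

```text
t: 72.2
eef_pos: [0.5738, -0.0308, 0.2275]
tool_rot: [-0.0, 0.999, 0.054, 0.0]
contact_force: [0.7, -0.6, -2.1]
gripper_width: 0.12
```

Run:
```python
from tilt import *
st(); im,W,T,d=wsnap('w38'); tilt('w38')
```

```text
t 72.2 p [573.8 -30.8 227.5] jaw -83.9 F [ 0.7 -0.6 -2.1] M [ 0.067  0.015 -0.005] g 0.12 q7 -1.65
0.5576 0.2623 0.2612 129
0.5619 0.2724 0.2614 158
0.5662 0.2723 0.2615 171
0.5706 0.2622 0.2614 169
0.5749 0.2669 0.2615 174
0.5792 0.2666 0.2615 176
0.5835 0.2654 0.2618 196
0.5878 0.2626 0.2611 400
z 0.116 17 xmax 0.5971 ymean -0.0274
z 0.126 325 xmax 0.5971 ymean -0.0284
z 0.136 79 xmax 0.5944 ymean -0.0285
z 0.146 88 xmax 0.5942 ymean -0.0276
z 0.156 92 xmax 0.5941 ymean -0.0281
z 0.166 35 xmax 0.594 ymean -0.0263
z 0.176 605 xmax 0.5957 ymean -0.0291
z 0.186 997 xmax 0.595 ymean -0.0293
z 0.196 15 xmax 0.5958 ymean -0.0273
```

View pics/w38.png

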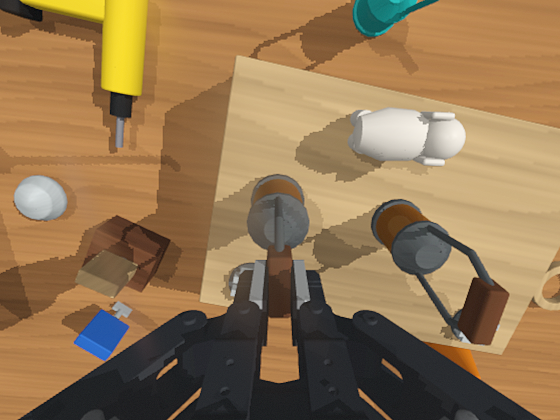

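{"api": "move_arm", "payload": {"increments": "0 0 -8 -3 0 0 0; 0 0 0 -4 0 0 0; 0 0 0 -1 0 0 0; 0 0 0 -1 0 0 0; 0 0 0 0 0 0 0; 0 0 0 -1 0 0 0; 0 0 0 0 0 0 0; 0 0 0 0 0 0 0"}}

```text
t: 73.25
eef_pos: [0.5744, -0.0404, 0.2194]
tool_rot: [0.0, 0.999, 0.052, 0.001]
contact_force: [-0.7, 0.2, 7.0]
gripper_width: 0.122
```

```bash
python3 -c "
from h import *
st()"
```

```text
t 73.25 p [574.4 -40.4 219.4] jaw -84.0 F [-0.7  0.2  7. ] M [ 0.061  0.324 -0.037] g 0.122 q7 -1.64
```

{"api": "move_arm", "payload": {"increments": "0 0 0 1 0 0 0; 0.2 0 0 0 0 0 0; 0.3 0 0 0 0 0 0; 0.3 0 0 0 0 0 0; 0.3 0 0 10 0 0 0; 0.3 0 0 40 0 0 0; 0.3 0 0 45 0 0 0; 0.3 0 10 10 0 0 0"}}

```text
t: 74.25
eef_pos: [0.5752, -0.0313, 0.3281]
tool_rot: [0.001, 0.999, 0.051, 0.003]
contact_force: [0.3, -0.2, -0.2]
gripper_width: 0.298
```

{"api": "move_arm", "payload": {"increments": "0.3 10 35 0 0 0 0; 0.3 16 50 0 0 0 0; 0.3 16 50 0 0 0 0; 0.3 13 50 0 0 0 0; 0.3 6 17 0 0 0 0; 0.3 0 0 0 0 0 0; 0.3 0 0 0 0 0 0; 0.3 0 0 0 0 0 0"}}

```text
t: 75.25
eef_pos: [0.6346, 0.169, 0.3242]
tool_rot: [0.001, 0.999, 0.051, 0.0]
contact_force: [-0.3, 0.2, 0.5]
gripper_width: 0.299
```

Run:
```python
from h import *
st(); im,W,T,d=wsnap('w39')
m=(d>0)&(W[...,2]>.234)&(W[...,2]<.243)&(abs(W[...,0]-.636)<.03)&(abs(W[...,1]-.171)<.03)
print('pin',m.sum(),W[m].mean(0))
im2,d2=snap('scene','s39'); crop(im2,180,440,60,290,2.6,'s39c')
```

```text
t 75.25 p [634.6 169.  324.2] jaw -84.2 F [-0.3  0.2  0.5] M [ 0.04   0.02  -0.009] g 0.299 q7 -1.97
pin 111 [0.63583566 0.17183953 0.23665676]
```

View pics/s39c.png

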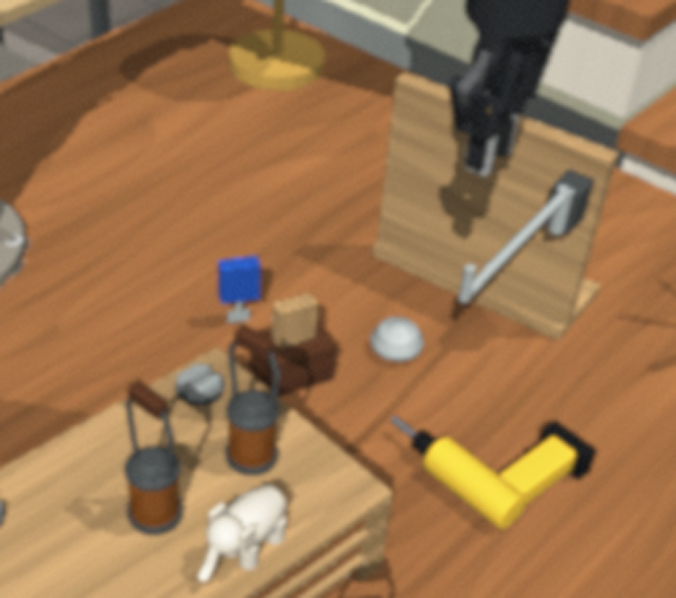

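Both lanterns stand upright on the board and the hook is empty. I'm folding it back.

{"api": "move_arm", "payload": {"increments": "0.3 0.8 2 -30 0 0 0; 0.3 0 0 -45 0 0 0; 0.3 0 0 -35 0 0 0; 0.3 0 0 -11 0 0 0; 0.3 0 0 0 0 0 0; 0 0 0 0 0 0 0; 0 0 0 0 0 0 0; 0 0 0 0 0 0 0", "newtons": 30}}

```text
t: 76.35
eef_pos: [0.6366, 0.1714, 0.2048]
tool_rot: [0.001, 0.999, 0.051, 0.001]
contact_force: [0.4, -5.4, 3.9]
gripper_width: 0.089
```

Run:
```python
from h import *
st()
h=np.array([613.5,368.6]); p=np.array(bot.get_obs()['eef_pos'][:2])*1000; v=p-h; print(np.linalg.norm(v),np.degrees(np.arctan2(v[1],v[0])))
prev=p
for k in range(1,21):
  a=-np.radians(4.5*k); R=np.array([[np.cos(a),-np.sin(a)],[np.sin(a),np.cos(a)]]); q=h+R@v; print(k,np.round(q-prev,1),np.round(q)); prev=q
```

```text
t 76.35 p [636.6 171.4 204.8] jaw -84.1 F [ 0.4 -5.4  3.9] M [-1.142  0.007  0.031] g 0.089 q7 -2.02
198.52010625007517 -83.32400890847333
1 [-15.5  -1.2] [621. 170.]
2 [-15.6   0. ] [605. 170.]
3 [-15.5   1.2] [590. 171.]
4 [-15.4   2.5] [575. 174.]
5 [-15.2   3.7] [559. 178.]
6 [-14.8   4.8] [545. 182.]
7 [-14.4   6. ] [530. 188.]
8 [-13.9   7.1] [516. 196.]
9 [-13.3   8.2] [503. 204.]
10 [-12.6   9.2] [490. 213.]
11 [-11.8  10.1] [479. 223.]
12 [-11.  11.] [468. 234.]
13 [-10.1  11.9] [457. 246.]
14 [-9.1 12.6] [448. 259.]
15 [-8.1 13.3] [440. 272.]
16 [-7.1 13.9] [433. 286.]
17 [-5.9 14.4] [427. 300.]
18 [-4.8 14.8] [422. 315.]
19 [-3.6 15.2] [419. 330.]
20 [-2.4 15.4] [416. 346.]
```

{"api": "move_arm", "payload": {"increments": "0 -15.5 -1.2 0 0 0 0; 0 -15.6 0 0 0 0 0; 0 -15.5 1.2 0 0 0 0; 0 -15.4 2.5 0 0 0 0; 0 -15.2 3.7 0 0 0 0; 0 -14.8 4.8 0 0 0 0; 0 -14.4 6 0 0 0 0; 0 -13.9 7.1 0 0 0 0"}}

```text
t: 77.35
eef_pos: [0.515, 0.1947, 0.2045]
tool_rot: [0.002, 0.999, 0.051, 0.0]
contact_force: [-3.4, -8.7, 7.8]
gripper_width: 0.09
```

{"api": "move_arm", "payload": {"increments": "0 -13.3 8.2 0 0 0 0; 0 -12.6 9.2 0 0 0 0; 0 -11.8 10.1 0 0 0 0; 0 -11 11 0 0 0 0; 0 -10.1 11.9 0 0 0 0; 0 -9.1 12.6 0 0 0 0; 0 -8.1 13.3 0 0 0 0; 0 -7.1 13.9 0 0 0 0"}}

```text
t: 78.35
eef_pos: [0.4299, 0.2878, 0.2042]
tool_rot: [0.001, 0.999, 0.052, -0.001]
contact_force: [-5.9, -4.4, 7.2]
gripper_width: 0.088
```

{"api": "move_arm", "payload": {"increments": "0 -5.9 14.4 0 0 0 0; 0 -4.8 14.8 0 0 0 0; 0 -3.6 15.2 0 0 0 0; 0 -2.4 15.4 0 0 0 0; 0 0 2 0 0 0 0; 0 0 2 0 0 0 0; 0 0 0 0 0 0 0; 0 0 0 0 0 0 0"}}

```text
t: 79.35
eef_pos: [0.415, 0.3475, 0.204]
tool_rot: [0.004, 0.999, 0.051, -0.001]
contact_force: [-6.7, -15.7, 16.2]
gripper_width: 0.088
```

```bash
python3 -c "
from h import *
st()"
```

```text
t 79.35 p [415.  347.5 204. ] jaw -84.2 F [ -6.7 -15.7  16.2] M [-3.383  1.451 -0.02 ] g 0.088 q7 -2.48
```

The folded stop is felt (15 N at y = 0.3475). I'm releasing and retreating.

{"api": "move_arm", "payload": {"increments": "0.15 0 0 0 0 0 0; 0.3 0 -2 0 0 0 0; 0.3 0 0 0 0 0 0; 0.3 0 0 0 0 0 0; 0.3 0 0 15 0 0 0; 0.3 0 0 45 0 0 0; 0.3 0 0 50 0 0 0; 0.3 0 -20 30 0 0 0"}}

```text
t: 80.35
eef_pos: [0.415, 0.3315, 0.3468]
tool_rot: [-0.002, 0.999, 0.054, 0.002]
contact_force: [0.4, -1.1, 0.3]
gripper_width: 0.298
```

{"api": "move_arm", "payload": {"increments": "0.3 0 -50 0 0 0 0; 0.3 5 -55 0 0 0 0; 0.3 5 -55 0 0 0 0; 0.3 0 0 0 0 0 0; 0.3 0 0 0 0 0 0; 0.3 0 0 0 0 0 0; 0.3 0 0 0 0 0 0; 0.3 0 0 0 0 0 0"}}

```text
t: 81.35
eef_pos: [0.425, 0.17, 0.3429]
tool_rot: [0.0, 0.999, 0.053, -0.0]
contact_force: [0.5, -0.8, 0.3]
gripper_width: 0.301
```

Run:
```python
from h import *
st()
im2,S=snap('scene','s40'); im,d=snap('top','t40'); W=cloud('top',d)
crop(im,90,410,150,300,2.5,'t40c')
for n,img,D,box in (('top',im,d,(100,150,180,285)),('scene',im2,S,(315,425,80,190))):
  W=cloud(n,D); u0,u1,v0,v1=box; m=np.zeros((420,560),bool); m[v0:v1,u0:u1]=1; I=img.astype(int); sat=I.max(-1)-I.min(-1)
  b=m&(D>0)&(W[...,2]>.2)&(W[...,2]<.222)&(sat<30)&(I.min(-1)>110); P=W[b]
  c=P.mean(0); U=np.linalg.svd(P[:,:2]-c[:2])[2][0]; print(n,'barline',len(P),c,U)
  mm=m&(W[...,2]>.224)&(sat<30)&(D>0); print('pin',mm.sum(),W[mm].mean(0))
W=cloud('top',d); bars(W,d)
m=(abs(W[...,2]-.1)<.006)&(d>0)&(abs(W[...,0]-.454)<.05)&(abs(W[...,1]-.15)<.05); P=W[m]; print('key',len(P),P.mean(0),cv2.minAreaRect((P[:,:2]*1000).astype(np.float32)))
```

```text
t 81.35 p [425.  170.  342.9] jaw -84.0 F [ 0.5 -0.8  0.3] M [-0.029 -0.019  0.038] g 0.301 q7 -1.99
top barline 259 [0.53927396 0.36065637 0.20809144] [-0.99330901 -0.11548684]
pin 754 [0.4255546  0.19865392 0.72862511]
scene barline 308 [0.52441241 0.3572768  0.20797338] [0.9938226  0.11098034]
pin 21 [0.41880456 0.3452878  0.23189778]
bar n 62 px [276. 205.] mean [570.7 -39.5 251.2] rect [571.1 -39.7] [37.8 11.9] 6.8 z 0.259
bar n 66 px [315. 209.] mean [ 557.  -143.4  250.5] rect [ 555.6 -143.3] [11.  37.2] 89.0 z 0.2571
key 86 [0.45321486 0.14937532 0.09990061] ((453.34503173828125, 149.5410614013672), (43.50751495361328, 17.80042266845703), 67.2725601196289)
```

View pics/s40.png

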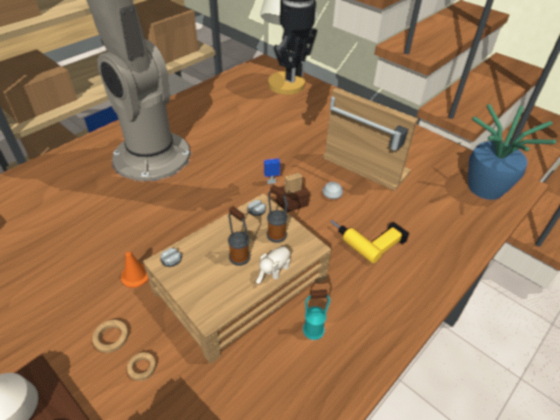

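View pics/t40c.png

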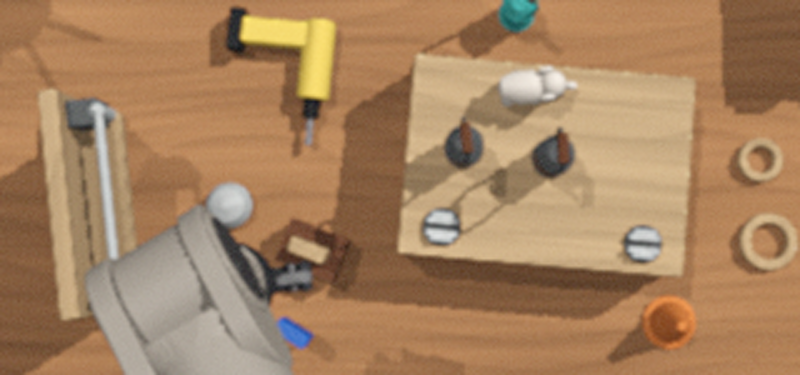

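Everything matches the start apart from the seated locks: the hook bar and pin are back at their folded positions, the key is in the stand, and both bails sit at standing height. I'm handing in.

```bash
python3 -c "
from h import *
print(bot.hand_in())"
```

```text
the job is handed in; nothing more can be done
None
```

The job is done and handed in after about 81 s of robot time. `hand_in()` gives no verdict, so what follows is from my own readings.

**What I did**
- I swung the hook out to its stop and hung both lanterns on it; only two of the three were on the board.
- I turned both cam locks clockwise with the key until they hit their end stops, then stood the key back in its stand.
- I stood both lanterns on the top board again and folded the empty hook to its stop.

**Last checks**

| Item | Reading |
|---|---|
| Cam locks | Stops felt at about 0.67 and 0.68 N m. From above, both slots lie along the tiers' y axis (-96.1° and -94.3° against -95.7°). |
| Key | Handle within about 1 mm of its start position, standing at the right height. |
| Lanterns | Upright at about (0.571, -0.040) and (0.557, -0.143), clear of the locks. |
| Hook | Pin within about 0.5 mm of its folded start position in the scene view. |
| Other ornaments | Look unmoved in the final pictures. |

**What went wrong or disagreed**
- **First pinch:** it missed the hook pin because the finger tips sit about 24 mm higher than the stated TCP. I corrected for this afterwards.
- **Knocked lantern:** one hanging lantern was knocked along the hook towards the pin and kept swinging. I gripped it by the end of its bar, straightened it and carried it back.
- **Cameras:** they disagreed by up to about 7 mm, so I used the wrist camera for close work.
- **Final pin check:** in the top view the arm hid the pin, so only the hook's bar direction could be confirmed from above.

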